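Stand the sprocket shaft on the checking stand

ROBOT

A 7-joint arm with a two-finger parallel gripper is mounted at the origin on the work surface. World frame = base frame: x ahead of the robot, y to its left, z up, the work surface at z = 0. Lengths are in m, angles in rad, forces in N, time in s.
With the tool pointing down it reaches from about 0.35 to 0.9 m from the base axis. Payload 7.2 kg.
Tool frame: the origin (TCP) lies midway between the tips of the shut fingers; the grasp point (between the pads) lies 19 mm behind it (robot.grip_point_offset is the distance from the TCP to the grasp point, in m); z points along the fingers, x is the direction in which the jaws open and shut, and the axes are right-handed (so a half turn about z gives the same grasp; the last joint's range is limited). The gripper opens to 88 mm and grips with 3 to 60 N. Pads are 20 mm wide; open, the fingers measure 115 mm over their backs; the gripper's body (75 mm by 178 mm) begins 61 mm behind the grasp point.
Start: joints at [-1.396, 0.411, -0.013, 1.596, 0.006, 1.134, -0.082], TCP at [0.15, 0.607, 0.183] pointing down, gripper open.
Joint ranges: [-2.95, 2.95], [-0.29, 1.99], [-1.47, 1.44], [0.14, 2.54], [-1.03, 4.17], [0.13, 1.85], [-2.86, 2.86]. Speed limits (rad/s): [2.39, 2.39, 3.01, 3.01, 3.14, 3.14, 3.14].

INTERFACE

Orientations are given as a unit quaternion [x, y, z, w].
In Python, from station import robot gives the robot as it stands. The module is installed in compiled form; this text tells all that it offers.
- The arm moves only by the shell command python3 -m crank 'ROWS' [FORCE]. ROWS is JSON, a list of rows, each an object with "claw": the opening, from 0 (shut) to 1 (fully open); "slide": the shift along the tool's x, y, z in mm, a list of three; "spin": the turn about the tool's z in rad. In form: [{"claw": claw, "slide": [tx, ty, tz], "spin": spin}, ...]. A call has 1 to 5 rows; each row is the pose to reach, as a shift and turn from the pose measured when the call began, along the tool's axes at that moment; what a row does not reach only later rows make up. A row lasts 1/10 s, in which the tool goes at most 50 mm and 8.59 degrees, less where a joint would pass 70% of its speed; a pose out of reach is approached as far as the arm can. A call with a gripper value outside its range is refused whole. The fingers move at their own pace and stop on an object; FORCE is the grip in N (left out, the last holds). Time passes only in rows, so rows that repeat a pose let the fingers close. It gives the time, the measured TCP pose, the force and the opening at its end, in the units of the state.
- robot.get_state(): the state, without advancing time (a new reading comes with each control period).
- robot.grab_frame(name): name is "side" or "top"; returns the picture (480x640x3 uint8, red, green, blue); there is no depth.
- robot.camera_model(name): a dict with "fx", "fy", "cx", "cy" (pixels), "origin" and "attitude" of the camera in the world. Camera axes: x right, y up, looking along -z (the intrinsics and any distortion apply to the point x, -y, -z); pixel columns grow to the right and rows downward; lengths in m; the calibration is good to about 2 mm. A picture is of the moment at which its call begins. camera_model takes no time and is no camera call.
- robot.hand_in(): hands the job in, once; it reports no verdict.
The state is a dict: "time": time; "qpos": joint angles; "dq": joint speeds; "effort": joint torques, N m; "tcp_pos": TCP position; "eef_rot": TCP orientation; "wrist_force": force on the tool from outside, world axes, zero at the start; "torque": the same for the moment, N m; "finger_gap": finger opening in m.
Only numpy, scipy, OpenCV 4.12 (cv2) and the standard library are available. Lean on these libraries where they do the work, as an engineer would, in place of code of your own. Each camera call takes 0.05 s, during which the arm holds its last target.

TASK

Clear the checking stand: take the flanged hub off its round pad and lower it into the empty one of the two yellow bins. Then take the toothed sprocket shaft (not the smooth pulley shaft) out of the sloping rack and stand it upright by its narrow foot in the middle of the pad, so that the underside of the sprocket holds the switch lever down; set it down rather than drop it, let go slowly, and make sure it stays standing still by itself. Leave everything else where it is.

Things in the scene. Friction and masses are not known exactly. Their poses are not given: they have to be found in the camera images.
- sprocket_mid (a point): Sprocket shaft, steel, 0.5 to 0.8 kg, top-heavy, in one of the rack's slots. Along its z from the foot: shaft 30 mm diameter, 0 to 95 mm; disc with 22 teeth, 95 to 105 mm, 100 mm over the tips, 90 mm over the roots; upper hub 34 mm diameter, 105 to 150 mm: grip it here, fingers along the axis. Point on its axis, 75 mm above the foot; z points from foot to top.
- sprocket_foot (a point): Centre of the flat end of the sprocket shaft's narrow foot (30 mm diameter); same axes as sprocket_mid, 75 mm below it along z.
- pulley_mid (a point): Smooth pulley shaft, not to be moved: same shaft and hub as the sprocket shaft, but with a smooth grooved wheel of 92 mm and no teeth. It sits in the rack's other slot. Centre point, 75 mm from its foot along z.
- rack: Fixed grey rack, 262 mm wide (y). Its plate slopes 20 degrees, rising along +x from 98 to 139 mm high, with two 35 mm slots at y = +62.5 and -62.5 mm. The shafts hang in the slots, discs lying on the plate, tops leaning 20 degrees to the rack's -x; they come out along their own axis (100 mm). Origin on the table under the middle of the plate.
- pad_top (a point): Centre of the top of the checking stand's round steel pad, 60 mm diameter, 20 mm above the table. The fixed stand has a flat grey base; its axes: x points from the pad to the post with the switch lever, 99 mm away; z up. Post and lever fork are 34 mm wide and reach 125 mm above the table.
- lever (a joint): Hinged limit-switch lever of the stand, rad: 0 free (raised), grows as it is pressed down, stop at 0.3. A light spring (about 0.3 N at the roller). With the sprocket shaft standing on the pad the disc holds it at about 0.15.
- lever_roller (a point): Axis of the roller (8 mm diameter, 14 mm wide) at the lever's free end: when free, 36 mm from the pad's centre on the pad's +x side and 100 mm above the pad's top. The standing hub, lifted straight up, passes it with 7 mm to spare; fingers fit only beside the lever, so close them along the stand's y.
- hub_mid (a point): Flanged hub, steel, 0.3 to 0.5 kg, 90 mm high, standing on the pad at the start: round flange 50 mm diameter and 12 mm thick at the bottom, above it a neck of 36 mm diameter. Point on its axis half-way up (45 mm); z towards the neck's end.
- bin_empty_in (a point): Empty yellow bin, fixed: outside 120 mm (x) by 150 mm (y), 60 mm high, wall 5 mm. Point at the centre of its inner floor, 5 mm above the table.
- bin_full_in (a point): The other yellow bin, of the same size, which already holds a bearing and a square fitting. Point at the centre of its inner floor.
- bearing_mid (a point): Steel bearing ring, 60 mm diameter, 18 mm high, lying in the full bin; its centre. Leave it.
- elbow_mid (a point): Dark square pipe fitting, 34 mm square and 68 mm high, standing in the full bin; its centre. Leave it.
- jar_mid (a point): Small glass jar with a steel lid, 42 mm diameter, 80 mm high, standing close beside the pad on its +y side; its centre. Leave it.
- carton_mid (a point): Small carton, 70 by 44 mm, 48 mm high, close beside the stand on its -y side; its centre. Leave it.
- can_mid (a point): White can, 56 mm diameter, 130 mm high, standing nearer the robot than the rack; its centre. Leave it.
- gear_mid (a point): Dark steel gear lying flat, 64 mm diameter, 24 mm high with its boss, on the robot's side of the stand; its centre. Leave it.

How it is judged:
On the way, in this order (a step that is already met when the one before it is completed fails the run):
1. the flanged hub rests in the empty yellow bin, let go (x of hub_mid in the frame of bin_empty_in between -0.05 and 0.05 m and y of hub_mid in the frame of bin_empty_in between -0.065 and 0.065 m and z of hub_mid in the frame of bin_empty_in below 0.065 m and contact force between the fingers and hub below 0.1 N and linear speed of hub below 0.05 m/s), for 0.2 s.
2. the sprocket shaft stands still on the pad by itself, let go, and holds the lever down (horizontal distance between sprocket_foot and pad_top below 0.012 m and z of sprocket_foot in the frame of pad_top between -0.003 and 0.003 m and angle between sprocket_foot's own z axis and vertical below 0.05 rad and value of joint lever above 0.1 rad and linear speed of sprocket below 0.02 m/s and angular speed of sprocket below 0.15 rad/s and contact force between the fingers and sprocket below 0.1 N), for 1 s.
At the end, for the whole second after the job is handed in: Sprocket shaft standing by itself at rest: foot on the pad (3 mm), within 12 mm of its centre, axis within 0.05 rad of vertical, lever beyond 0.10 rad. Hub at rest inside the bin that was empty, its centre under 65 mm above the bin floor. Both let go (all of step 1 and all of step 2); the robot touches nothing.
It fails at once if the pulley shaft or another bystander is moved more than 30 mm (distance of any of pulley_mid, jar_mid, carton_mid, can_mid, gear_mid, bearing_mid, elbow_mid from where it was at the start of the episode above 0.03 m).
It fails at once if the sprocket shaft topples (leans more than 1.1 rad) (angle between sprocket_foot's own z axis and vertical above 1.1 rad).
It fails at once if the sprocket shaft is let go more than 10 mm above the pad (horizontal distance between sprocket_foot and pad_top below 0.06 m and z of sprocket_foot in the frame of pad_top above 0.01 m and contact force between the fingers and sprocket below 0.02 N).
It fails at once if the hub is dropped into the bin from more than 40 mm above its floor (horizontal distance between hub_mid and bin_empty_in below 0.06 m and z of hub_mid in the frame of bin_empty_in above 0.085 m and contact force between the fingers and hub below 0.02 N).
It also fails if it takes over 69 s, if anything falls off the work surface, if the arm or the gripper's body presses on something with over 40 N, if the wrist force passes 120 N, or if a joint passes its speed limit or range.

## Working session

There is one attempt and no reset: what is moved stays moved. The work goes in short steps, Python scripts to look and compute and a shell command to move; the robot and the scene stay as the last step left them, time stands still between calls to the robot, and variables do not carry over. Pictures are saved under pics/ and viewed, and the job is handed in when it is done.

```bash
mkdir -p pics; ls; python3 - <<'E'
from station import robot
import cv2
s=robot.get_state()
for k,v in s.items(): print(k,v)
for n in("side","top"):
    print(n,robot.camera_model(n))
    im=robot.grab_frame(n); cv2.imwrite(f"pics/{n}0.png",im[:,:,::-1])
print(robot.grip_point_offset)
E
```

```text
pics
time 0.0
qpos [-1.39620031  0.41189831 -0.01271352  1.59698807  0.00562046  1.13431763
 -0.08219078]
dq [1.71019806e-03 3.25080596e-04 3.55404316e-04 2.39441408e-04
 1.35563845e-03 2.40829625e-03 3.95689742e-05]
effort [ 2.32624450e-05 -5.87953627e+01  6.41400330e-01 -2.91073501e+01
 -5.39552537e-02  1.83413102e-02  1.29888845e-04]
tcp_pos [0.15017971 0.60612514 0.18233304]
eef_rot [ 7.87519673e-01  6.16289010e-01 -5.78457117e-04  5.34830152e-04]
wrist_force [ 0.03089871 -0.64821195  0.53428861]
torque [-0.02532659  0.01009305  0.0429413 ]
finger_gap 0.08745089389767174
side {'fx': 572.2368230161535, 'fy': 572.2368230161535, 'cx': 325.9800359399802, 'cy': 236.740483466138, 'origin': array([ 0.26308953, -0.98704937,  0.77987405]), 'attitude': array([ 0.46996911, -0.06050935, -0.11038642,  0.8736604 ])}
top {'fx': 559.9702065940739, 'fy': 559.9702065940739, 'cx': 317.68810896648074, 'cy': 233.18992221400845, 'origin': array([ 0.30275639, -0.02252754,  1.32492482]), 'attitude': array([ 0.06029734, -0.05057201, -0.69827329,  0.71149218])}
0.0187
```

View pics/side0.png

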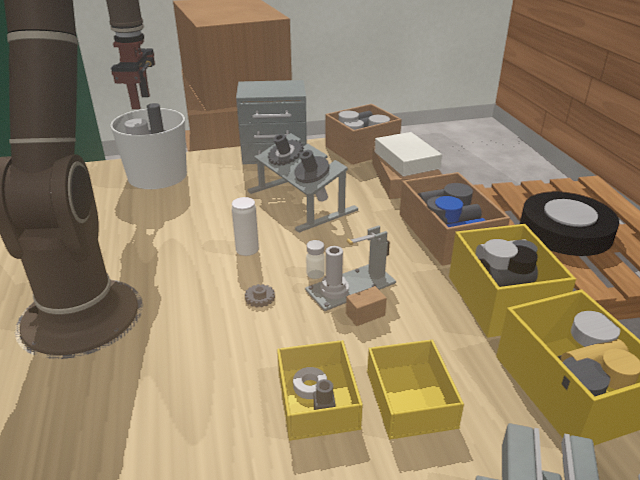

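View pics/top0.png

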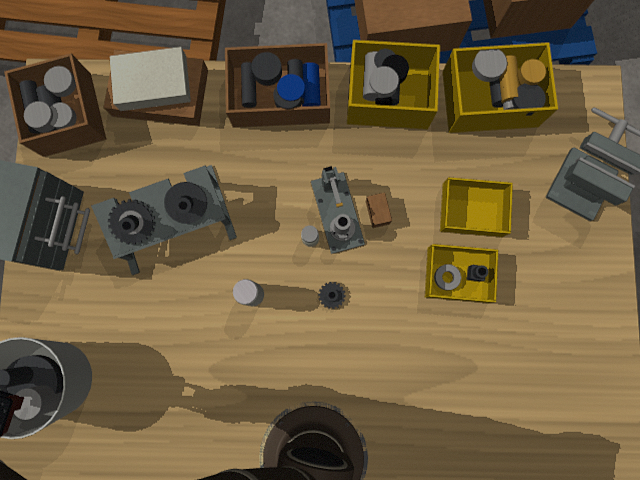

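The side view shows the stand with the hub at about (334,270), the rack at (300,165), and the bins at (318,390) full and (415,388) empty. In the top view the toothed disc is at (131,222) and the smooth wheel at (186,203). The hub is at (342,225) with the post at (328,175). The empty bin is the upper one, at (478,207). Next I'll enlarge these areas.

```bash
cat > h.py <<'E'
import numpy as np, cv2
from scipy.spatial.transform import Rotation as R
from scipy.optimize import least_squares
from station import robot
CM={n:robot.camera_model(n) for n in("side","top")}
def proj(n,P):
    c=CM[n];p=R.from_quat(c['attitude']).inv().apply(np.atleast_2d(P)-c['origin'])
    return np.c_[c['cx']+c['fx']*p[:,0]/-p[:,2], c['cy']-c['fy']*p[:,1]/-p[:,2]]
def ray(n,uv):
    c=CM[n];u,v=uv
    d=np.array([(u-c['cx'])/c['fx'],-(v-c['cy'])/c['fy'],-1.])
    return c['origin'],R.from_quat(c['attitude']).apply(d)
def atz(n,uv,z):
    o,d=ray(n,uv); return o+d*(z-o[2])/d[2]
def tri(a,b):
    o1,d1=ray("side",a);o2,d2=ray("top",b)
    A=np.c_[d1,-d2];t=np.linalg.lstsq(A,o2-o1,rcond=None)[0]
    p,q=o1+d1*t[0],o2+d2*t[1]; return (p+q)/2,np.linalg.norm(p-q)
def crop(n,x0,y0,x1,y1,k,name,im=None,grid=10):
    if im is None: im=robot.grab_frame(n)[:,:,::-1]
    c=cv2.resize(np.ascontiguousarray(im[y0:y1,x0:x1]),None,fx=k,fy=k,interpolation=cv2.INTER_CUBIC)
    for x in range((x0//grid+1)*grid,x1,grid):
        cv2.putText(c,str(x),((x-x0)*k-10,8),0,.33,(0,0,255),1); cv2.line(c,((x-x0)*k,10),((x-x0)*k,16),(0,0,255),1)
    for y in range((y0//grid+1)*grid,y1,grid):
        cv2.putText(c,str(y),(0,(y-y0)*k+4),0,.33,(0,0,255),1); cv2.line(c,(22,(y-y0)*k),(28,(y-y0)*k),(0,0,255),1)
    cv2.imwrite(name,c)
E
python3 - <<'E'
from h import *
t=cv2.imread('pics/top0.png');s=cv2.imread('pics/side0.png')
crop('top',290,155,410,265,5,'pics/t_st.png',t)
crop('side',290,215,410,335,5,'pics/s_st.png',s)
crop('top',85,155,245,275,5,'pics/t_rk.png',t)
crop('side',235,120,365,235,5,'pics/s_rk.png',s)
crop('top',420,170,520,310,4,'pics/t_bn.png',t)
crop('side',270,330,470,450,4,'pics/s_bn.png',s)
E
```

```text
(no output)
```

View pics/t_st.png

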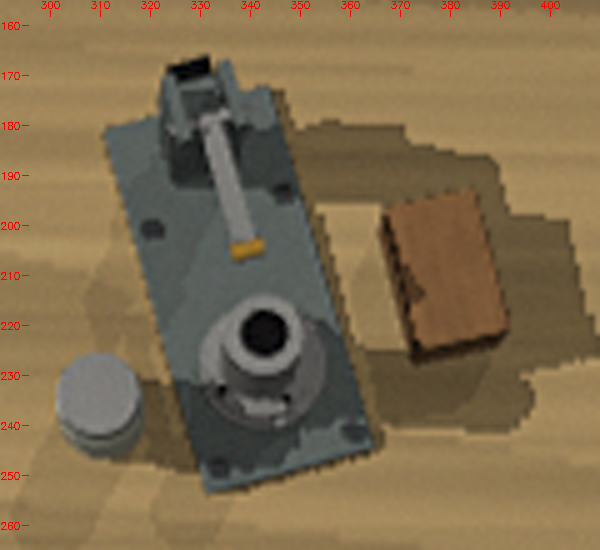

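View pics/s_st.png

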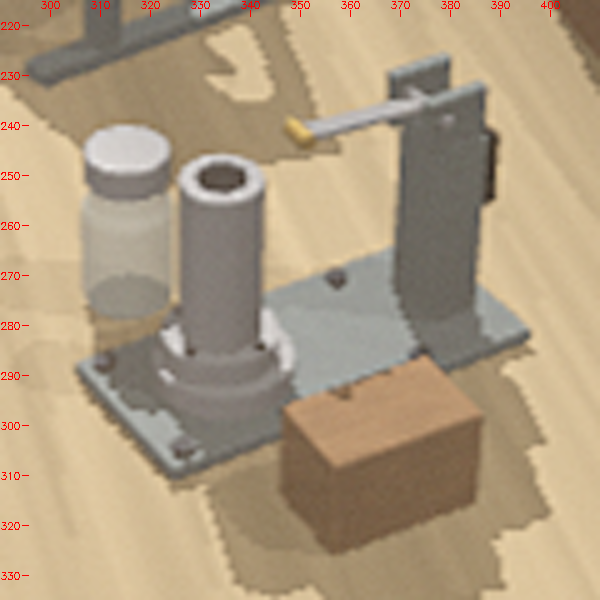

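View pics/t_rk.png

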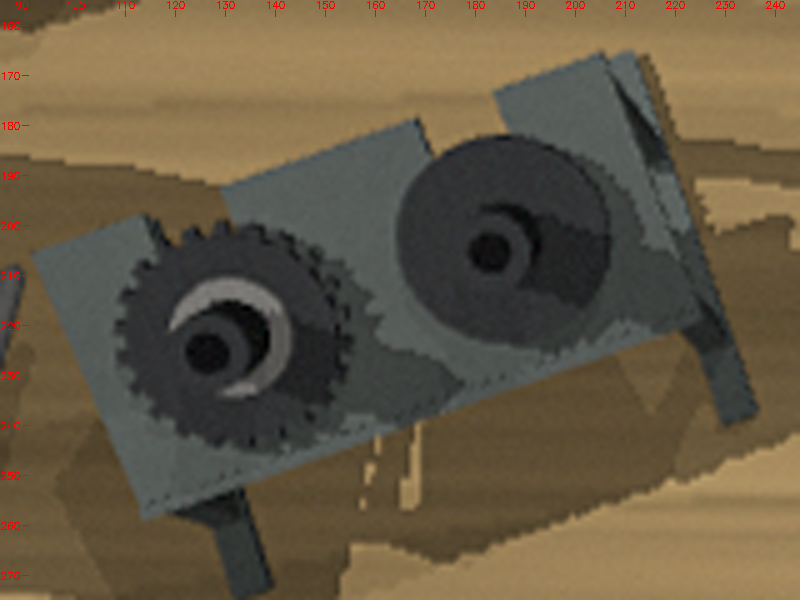

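View pics/s_rk.png

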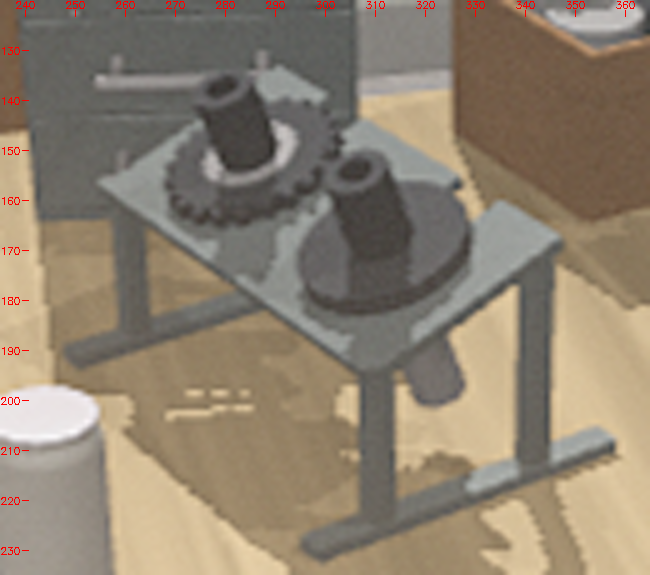

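View pics/t_bn.png

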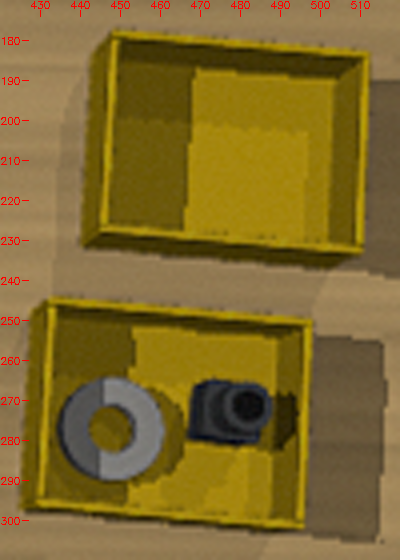

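View pics/s_bn.png

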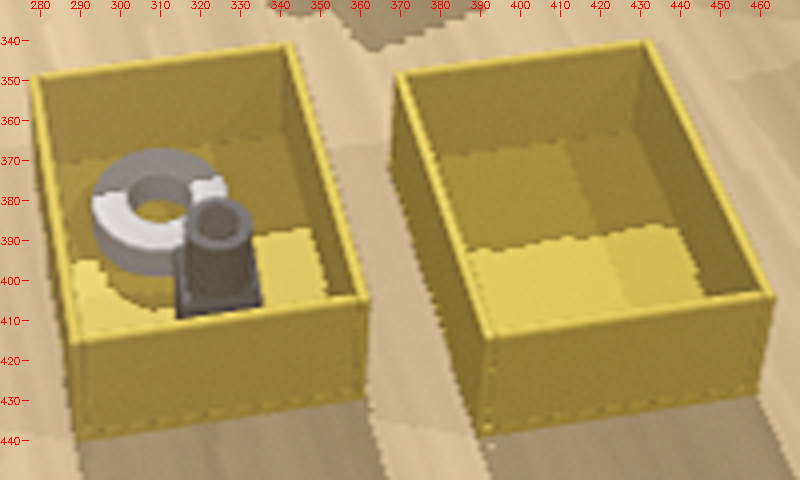

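```bash
cat > m.py <<'E'
from h import *
def T(n,a,b):
    p,e=tri(np.array(a)-.4,np.array(b)-.4); print(n,p.round(4),'miss',round(e,4)); return p
hub=T('hubtop',(334.3,250.7),(342.4,222))
T('sprtop',(280.6,138.4),(126.6,225.4))
T('pultop',(307,154.4),(182.4,205.4))
T('roller',(350,241.5),(339,204.8))
T('jartop',(315.5,245.5),(310,233.5))
print('base corners z.. ')
for a,b in (((306,288.5),(331,253.3)),((325,309.5),(365.3,245)),):T('base',a,b)
for a,b in (((369,348.5),(447.5,178.3)),((432,340.5),(512,183)),((463.5,404),(510,233.5)),((393,414),(441.5,230.5))):T('binE rim',a,b)
for a,b in (((255,156),(113.5,259)),((345,0) ,(0,0))):
    if b[0]:T('rackNL',a,b)
T('rack BL?',(290,133.5),(92,206))
T('rack NR',(310.5,194.5),(225,219.5))
T('rack FR',(347,168),(206,165.8))
T('cantop',(244,204),(244.5,290))
E
python3 m.py
```

```text
hubtop [ 0.5215 -0.0569  0.1094] miss 0.0006
sprtop [0.4968 0.3994 0.1663] miss 0.0011
pultop [0.5416 0.2834 0.1679] miss 0.0013
roller [ 0.5574 -0.0486  0.1209] miss 0.001
jartop [0.4991 0.0149 0.0788] miss 0.0012
base corners z.. 
base [ 0.4649 -0.0338  0.0038] miss 0.0001
base [ 0.4862 -0.1149  0.0071] miss 0.001
binE rim [ 0.5778 -0.2913  0.0666] miss 0.1128
binE rim [ 0.59   -0.4084  0.1709] miss 0.0205
binE rim [ 0.5615 -0.4557  0.0758] miss 0.1106
binE rim [ 0.5542 -0.3203 -0.0982] miss 0.0255
rackNL [0.4319 0.4465 0.1015] miss 0.0009
rack BL? [0.5409 0.488  0.1391] miss 0.0026
rack NR [0.5283 0.2043 0.0981] miss 0.0069
rack FR [0.6359 0.2446 0.1379] miss 0.0014
cantop [0.366  0.1509 0.1257] miss 0.003
```

Triangulated heights agree with the text: hub top 0.109, roller 0.121, rack edges 0.10 and 0.139. Next I'll fit the stand, bin and rack poses and measure how close the cabinet is.

```bash
cat > fit.py <<'E'
from h import *
def fit(name,obs,x0):
    # obs: list (cam, uv label, local xyz)
    def res(p):
        c,s=np.cos(p[2]),np.sin(p[2]);r=[]
        for cam,uv,l in obs:
            P=np.array([p[0]+c*l[0]-s*l[1],p[1]+s*l[0]+c*l[1],l[2]])
            r.append((proj(cam,P)[0]-(np.array(uv)-.4)))
        return np.ravel(r)
    q=least_squares(res,x0,loss='soft_l1'); print(name,q.x.round(4),'yawdeg',np.degrees(q.x[2]).round(2));print(res(q.x).reshape(-1,2).round(1).tolist()); return q.x
B=fit('bin',[(c,uv,l) for cam_l in [0] for c,uv,l in [
 ('side',(369,348.5),(-.06,.075,.06)),('side',(432,340.5),(.06,.075,.06)),('side',(463.5,404),(.06,-.075,.06)),('side',(393,414),(-.06,-.075,.06)),
 ('top',(441.5,230.5),(-.06,.075,.06)),('top',(447.5,178.3),(.06,.075,.06)),('top',(512,183),(.06,-.075,.06)),('top',(510,233.5),(-.06,-.075,.06))]],[.55,-.38,0])
a=np.radians(20); 
K=fit('rack',[('side',(255,156),(-.0565,.131,.098)),('side',(290,133.5),(.0565,.131,.139)),('side',(310.5,194.5),(-.0565,-.131,.098)),('side',(347,168),(.0565,-.131,.139)),
 ('top',(113.5,259),(-.0565,.131,.098)),('top',(92,206),(.0565,.131,.139)),('top',(225,219.5),(-.0565,-.131,.098)),('top',(206,165.8),(.0565,-.131,.139))],[.53,.35,.37])
S=fit('stand',[('top',(342.4,222),(0,0,.11)),('side',(334.3,250.7),(0,0,.11)),('top',(339,204.8),(.036,0,.12)),('side',(350,241.5),(.036,0,.12))],[.52,-.057,.2])
for l,cs in (('L',((311,180),(331,253.3))),('R',((345,173),(365.3,245)))):
    p,q=[atz('top',np.array(c)-.4,.006) for c in cs]; d=p-q; print('base edge',l,np.degrees(np.arctan2(d[1],d[0])).round(2),p[:2].round(3),q[:2].round(3))
# axis predictions
c,s=np.cos(K[2]),np.sin(K[2]);rx=np.array([c,s,0]);ry=np.array([-s,c,0])
ax=-np.sin(a)*rx+np.array([0,0,np.cos(a)]); print('axis',ax.round(4))
for nm,top,sg in(('spr',np.array([.4968,.3994,.1663]),1),('pul',np.array([.5416,.2834,.1679]),-1)):
    d=top-np.array([K[0],K[1],0]); print(nm,'top local',(d@rx).round(4),(d@ry).round(4),top[2], 'under-disc local', ((d-.055*ax)@rx).round(4),(top-.055*ax)[2].round(4),'plate z there',(.1185+np.tan(a)*((d-.055*ax)@rx)).round(4))
print('cab handle',atz('top',(88,205),.15),atz('top',(88,205),.25))
for n in('side','top'): print(proj(n,robot.get_state()['tcp_pos']))
E
python3 fit.py
python3 - <<'E'
from h import *
crop('top',0,150,130,270,5,'pics/t_cab.png',cv2.imread('pics/top0.png'))
crop('side',225,70,335,180,5,'pics/s_cab.png',cv2.imread('pics/side0.png'))
E
```

```text
bin [ 0.5741 -0.3706 -0.0636] yawdeg -3.64
[[-1.4, -1.1], [0.2, -2.0], [0.8, -0.5], [-1.6, 0.9], [3.2, -1.7], [-0.3, -0.4], [0.2, -0.1], [0.7, 0.6]]
rack [0.5346 0.3463 0.3697] yawdeg 21.18
[[0.8, 0.8], [0.0, -0.1], [-1.0, 0.4], [-0.2, -0.4], [0.0, -1.2], [-0.5, 1.0], [0.5, -1.9], [-0.1, 0.8]]
stand [ 0.5219 -0.0568  0.2324] yawdeg 13.32
[[-0.0, -0.1], [0.3, -0.3], [-0.1, 0.5], [0.0, 0.3]]
base edge L 16.09 [0.642 0.017] [ 0.465 -0.034]
base edge R 16.02 [ 0.661 -0.065] [ 0.486 -0.115]
axis [-0.3189 -0.1236  0.9397]
spr top local -0.016 0.0632 0.1663 under-disc local 0.0028 0.1146 plate z there 0.1195
pul top local -0.0162 -0.0612 0.1679 under-disc local 0.0026 0.1162 plate z there 0.1195
cab handle [0.54118409 0.49112879 0.15      ] [0.52089107 0.44741056 0.25      ]
[[143.29368887 115.78853234]]
[[  7.29900295 393.20631621]]
```

View pics/t_cab.png

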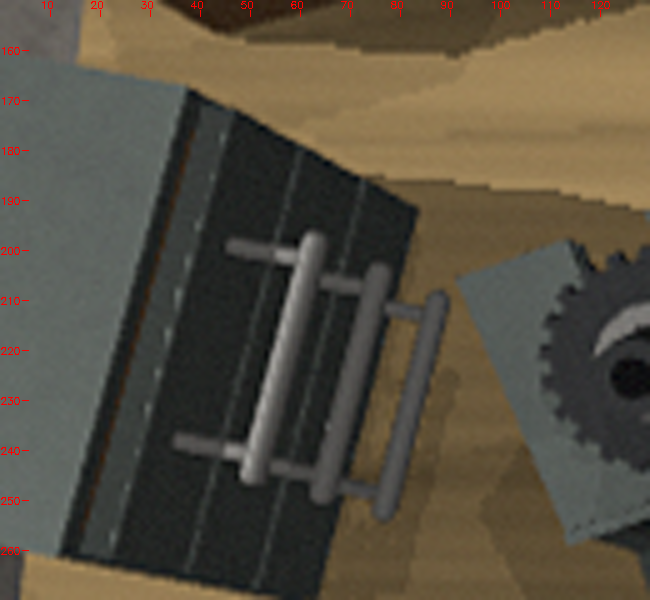

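View pics/s_cab.png

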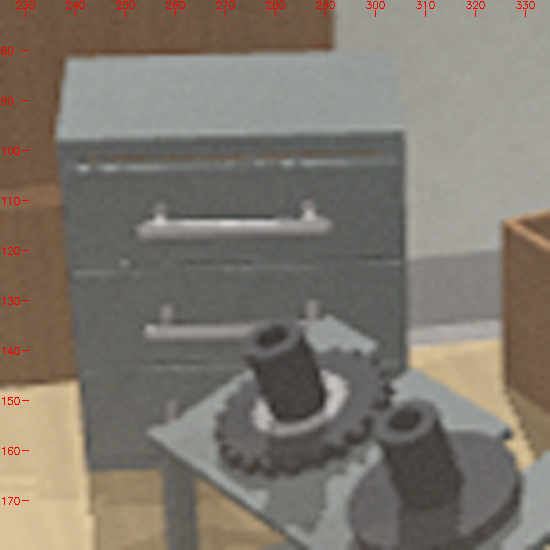

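```bash
python3 - <<'E'
from m import T
T('h1hi',(291,115),(63,198));T('h1lo',(253,116),(51,246))
T('cab hi',(305.5,96.5),(38,168));T('cab lo',(236.5,98),(12.5,261))
E
```

```text
hubtop [ 0.5215 -0.0569  0.1094] miss 0.0006
sprtop [0.4968 0.3994 0.1663] miss 0.0011
pultop [0.5416 0.2834 0.1679] miss 0.0013
roller [ 0.5574 -0.0486  0.1209] miss 0.001
jartop [0.4991 0.0149 0.0788] miss 0.0012
base corners z.. 
base [ 0.4649 -0.0338  0.0038] miss 0.0001
base [ 0.4862 -0.1149  0.0071] miss 0.001
binE rim [ 0.5778 -0.2913  0.0666] miss 0.1128
binE rim [ 0.59   -0.4084  0.1709] miss 0.0205
binE rim [ 0.5615 -0.4557  0.0758] miss 0.1106
binE rim [ 0.5542 -0.3203 -0.0982] miss 0.0255
rackNL [0.4319 0.4465 0.1015] miss 0.0009
rack BL? [0.5409 0.488  0.1391] miss 0.0026
rack NR [0.5283 0.2043 0.0981] miss 0.0069
rack FR [0.6359 0.2446 0.1379] miss 0.0014
cantop [0.366  0.1509 0.1257] miss 0.003
h1hi [0.5524 0.536  0.1737] miss 0.002
h1lo [0.4479 0.5511 0.1753] miss 0.0012
cab hi [0.6058 0.5765 0.2095] miss 0.0007
cab lo [0.4115 0.6084 0.211 ] miss 0.0013
```

```bash
cat >> h.py <<'E'
def circ(cam,c,ax,r,n=40):
    ax=ax/np.linalg.norm(ax);e=np.cross(ax,[1,0,0]);e/=np.linalg.norm(e);f=np.cross(ax,e);t=np.linspace(0,2*np.pi,n)
    return proj(cam,c+r*(np.outer(np.cos(t),e)+np.outer(np.sin(t),f)))
def draw(im,uv,x0,y0,k,col): cv2.polylines(im,[np.int32(((uv-[x0,y0])+.5)*k)],False,col,1,cv2.LINE_AA)
E
cat > ov.py <<'E'
from h import *
yaw=.3697;a=np.radians(20);ax=np.array([-np.sin(a)*np.cos(yaw),-np.sin(a)*np.sin(yaw),np.cos(a)])
for cam,(x0,y0,x1,y1),k in(('top',(85,155,245,275),5),('side',(235,120,365,235),5)):
    im=cv2.imread(f'pics/{cam}0.png')[y0:y1,x0:x1];im=cv2.resize(im,None,fx=k,fy=k,interpolation=cv2.INTER_CUBIC)
    for top,r in((np.array([.4968,.3994,.1663]),.05),(np.array([.5416,.2834,.1679]),.046)):
        for s,rr in((150,.017),(105,.017),(105,r),(95,r)):
            draw(im,circ(cam,top-(150-s)/1000*ax,ax,rr),x0,y0,k,(0,255,0))
    cv2.imwrite(f'pics/ov_{cam}.png',im)
E
python3 ov.py
```

```text
(no output)
```

View pics/ov_top.png

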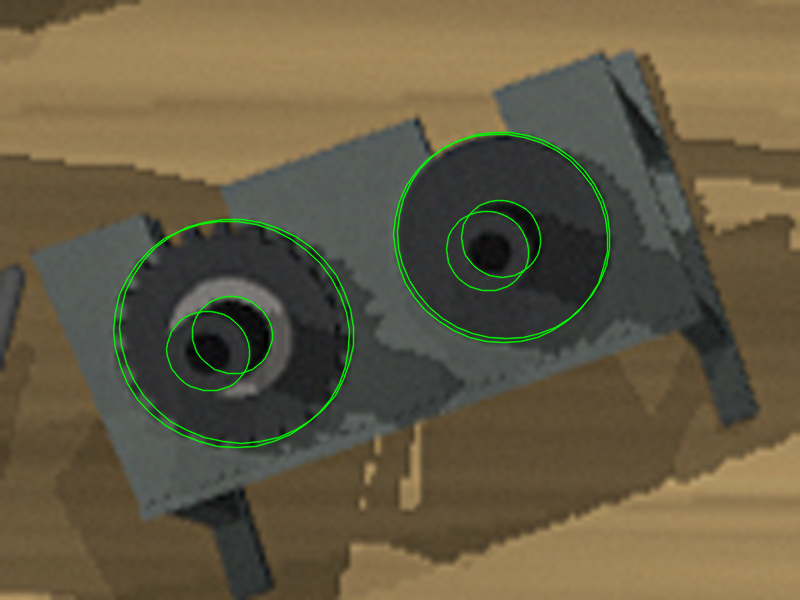

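View pics/ov_side.png

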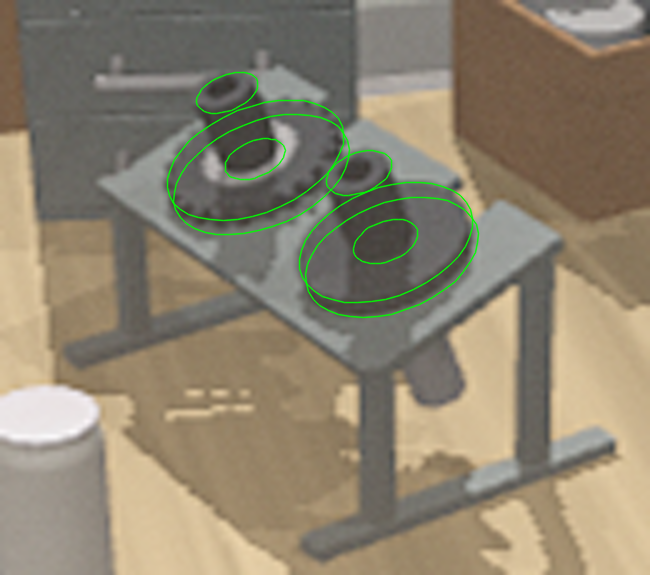

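The overlay agrees with both shafts, and the sprocket is the left one at higher y. First I'll lift the tool clear of the bucket.

```bash
cat > to.py <<'E'
import sys
from h import *
# to.py X Y Zgrip YAWdeg(tool x)   -> slide/spin for grasp point to be there
x,y,z,yw=map(float,sys.argv[1:5]);s=robot.get_state();r=R.from_quat(s['eef_rot']);M=r.as_matrix()
off=robot.grip_point_offset
tgt=np.array([x,y,z-off]);d=M.T@(tgt-s['tcp_pos'])*1000
cur=np.arctan2(M[1,0],M[0,0]);sp=-(np.radians(yw)-cur);sp=(sp+np.pi)%(2*np.pi)-np.pi
print('t',s['time'],'tcp',s['tcp_pos'].round(4),'yaw',np.degrees(cur).round(2),'tilt(z axis)',M[:,2].round(4),'gap',round(s['finger_gap'],4),'F',s['wrist_force'].round(1),'q7',s['qpos'].round(2))
print('slide',d.round(1),'spin',sp.round(3))
E
python3 -m crank '[{"claw":1,"slide":[0,0,-150],"spin":0},{"claw":1,"slide":[0,0,-150],"spin":0},{"claw":1,"slide":[0,0,-150],"spin":0}]' 20
python3 to.py 0.5215 -0.0569 0.28 -74
```

```text
time: 0.4
tcp_pos: [0.1502, 0.6058, 0.3337]
eef_rot: [0.788, 0.616, -0.001, 0.001]
wrist_force: [0.2, 0.2, -0.6]
finger_gap: 0.0877
t 0.4 tcp [0.1502 0.6058 0.3337] yaw 76.09 tilt(z axis) [-5.0e-04 -2.7e-03 -1.0e+00] gap 0.0877 F [ 0.2  0.2 -0.6] q7 [-1.4   0.33 -0.    1.36  0.    1.45 -0.08]
slide [-553.8  519.8   74. ] spin 2.62
```

```bash
python3 -m crank '[{"claw":0.7,"slide":[-554,520,50],"spin":2.62},{"claw":0.7,"slide":[-554,520,50],"spin":2.62},{"claw":0.7,"slide":[-554,520,50],"spin":2.62},{"claw":0.7,"slide":[-554,520,50],"spin":2.62},{"claw":0.7,"slide":[-554,520,50],"spin":2.62}]'
python3 to.py 0.5215 -0.0569 0.28 -74
```

```text
time: 0.9
tcp_pos: [0.2727, 0.3866, 0.3166]
eef_rot: [0.959, 0.282, -0.0, 0.001]
wrist_force: [0.3, 0.3, 0.6]
finger_gap: 0.0614
t 0.9 tcp [0.2727 0.3866 0.3166] yaw 32.77 tilt(z axis) [-2.0e-04 -1.9e-03 -1.0e+00] gap 0.0614 F [0.3 0.3 0.6] q7 [-1.23  0.05  0.18  1.75 -0.01  1.35 -0.48]
slide [-30.7 507.5  56.1] spin 1.863
```

```bash
python3 -m crank '[{"claw":0.7,"slide":[-31,508,35],"spin":1.863},{"claw":0.7,"slide":[-31,508,35],"spin":1.863},{"claw":0.7,"slide":[-31,508,35],"spin":1.863},{"claw":0.7,"slide":[-31,508,35],"spin":1.863},{"claw":0.7,"slide":[-31,508,35],"spin":1.863}]'
python3 to.py 0.5215 -0.0569 0.28 -74
```

```text
time: 1.4
tcp_pos: [0.3942, 0.1689, 0.2999]
eef_rot: [0.996, -0.089, 0.0, 0.001]
wrist_force: [1.2, 0.7, -0.5]
finger_gap: 0.0615
t 1.4 tcp [0.3942 0.1689 0.2999] yaw -10.2 tilt(z axis) [ 0.     -0.0014 -1.    ] gap 0.0615 F [ 1.2  0.7 -0.5] q7 [-0.97 -0.05  0.44  1.88  0.02  1.31 -0.72]
slide [165.2 199.7  39. ] spin 1.114
```

```bash
python3 -m crank '[{"claw":0.7,"slide":[165,200,30],"spin":1.114},{"claw":0.7,"slide":[165,200,30],"spin":1.114},{"claw":0.7,"slide":[165,200,30],"spin":1.114},{"claw":0.7,"slide":[165,200,30],"spin":1.114},{"claw":0.7,"slide":[165,200,30],"spin":1.114}]'
python3 to.py 0.5215 -0.0569 0.2 -74
```

```text
time: 1.9
tcp_pos: [0.5154, -0.0477, 0.2717]
eef_rot: [0.894, -0.447, 0.001, 0.0]
wrist_force: [1.2, 0.5, 0.3]
finger_gap: 0.0613
t 1.9 tcp [ 0.5154 -0.0477  0.2717] yaw -53.15 tilt(z axis) [ 6.0e-04 -1.1e-03 -1.0e+00] gap 0.0613 F [1.2 0.5 0.3] q7 [-0.64  0.17  0.75  1.76 -0.12  1.25 -0.79]
slide [10.9  0.6 90.4] spin 0.364
```

```bash
python3 -m crank '[{"claw":0.7,"slide":[11,1,70],"spin":0.364},{"claw":0.7,"slide":[11,1,70],"spin":0.364},{"claw":0.7,"slide":[11,1,70],"spin":0.364},{"claw":0.7,"slide":[11,1,70],"spin":0.364}]'
python3 to.py 0.5215 -0.0569 0.092 -74
python3 - <<'E'
from h import *
for n in('side','top'):
    im=robot.grab_frame(n)[:,:,::-1];cv2.imwrite(f'pics/{n}1.png',im)
crop('top',280,140,420,280,4,'pics/t1.png',cv2.imread('pics/top1.png'))
crop('side',280,150,420,320,4,'pics/s1.png',cv2.imread('pics/side1.png'))
E
```

```text
time: 2.3
tcp_pos: [0.5206, -0.0575, 0.2007]
eef_rot: [0.798, -0.602, -0.0, 0.001]
wrist_force: [-0.2, 0.1, 0.4]
finger_gap: 0.0616
t 2.3 tcp [ 0.5206 -0.0575  0.2007] yaw -74.09 tilt(z axis) [-0.0016 -0.002  -1.    ] gap 0.0616 F [-0.2  0.1  0.4] q7 [-0.64  0.27  0.81  1.86 -0.21  1.11 -1.05]
slide [ -0.5  -1.3 127.4] spin -0.002
```

View pics/t1.png

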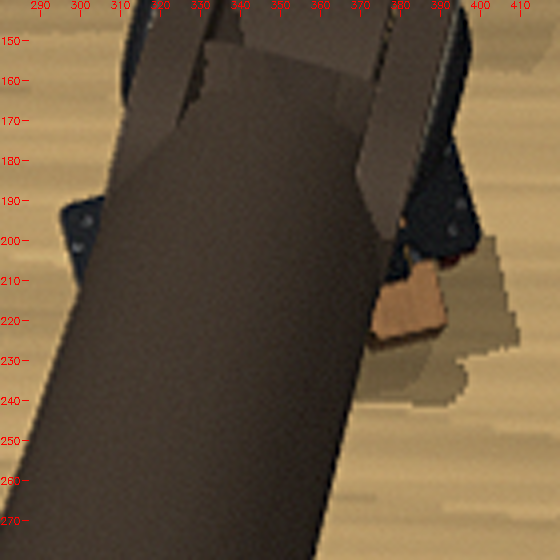

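View pics/s1.png

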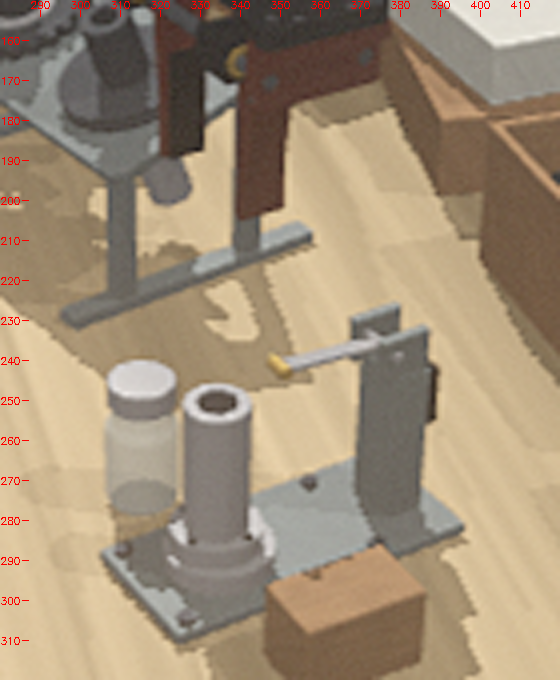

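The fingers are open either side of the hub, with tips near (330,190) in the side crop and the lever clear. I'll descend.

```bash
python3 -m crank '[{"claw":0.7,"slide":[-0.5,-1,40],"spin":0},{"claw":0.7,"slide":[-0.5,-1,80],"spin":0},{"claw":0.7,"slide":[-0.5,-1,105],"spin":0},{"claw":0.7,"slide":[-0.5,-1,125],"spin":0},{"claw":0.7,"slide":[-0.5,-1,125],"spin":0}]'
python3 to.py 0.5215 -0.0569 0.093 -74
python3 - <<'E'
from h import *
crop('side',280,170,420,320,4,'pics/s2.png')
E
```

```text
time: 2.9
tcp_pos: [0.5209, -0.056, 0.0752]
eef_rot: [0.8, -0.6, -0.001, 0.001]
wrist_force: [0.2, -0.4, -0.3]
finger_gap: 0.0612
t 2.9 tcp [ 0.5209 -0.056   0.0752] yaw -73.72 tilt(z axis) [-0.0025 -0.0012 -1.    ] gap 0.0612 F [ 0.2 -0.4 -0.3] q7 [-0.54  0.44  0.71  1.99 -0.38  0.85 -0.9 ]
slide [ 1.1 -0.3  0.9] spin 0.005
```

View pics/s2.png

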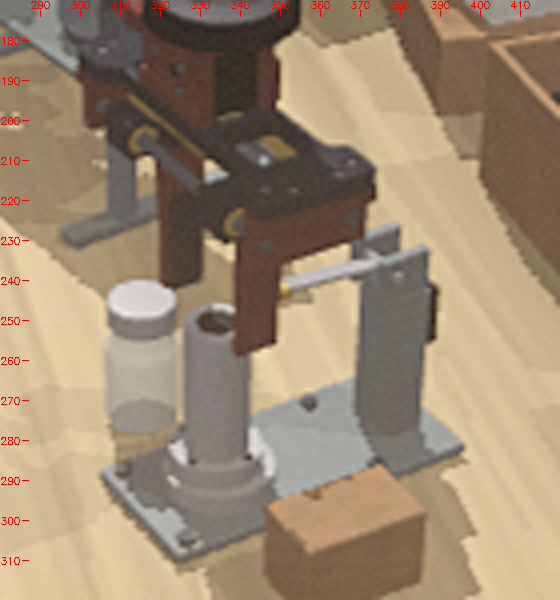

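The near finger tip is at (340,257) and the far one at (328,240), so both straddle the neck. Closing.

```bash
python3 -m crank '[{"claw":0.3,"slide":[0,0,0],"spin":0},{"claw":0.3,"slide":[0,0,0],"spin":0},{"claw":0.2,"slide":[0,0,0],"spin":0},{"claw":0.2,"slide":[0,0,0],"spin":0},{"claw":0.2,"slide":[0,0,0],"spin":0}]' 30
python3 to.py 0.5215 -0.0569 0.093 -74
```

```text
time: 3.45
tcp_pos: [0.5221, -0.0562, 0.0771]
eef_rot: [0.8, -0.6, 0.0, 0.0]
wrist_force: [-0.6, 0.3, 0.2]
finger_gap: 0.025
t 3.45 tcp [ 0.5221 -0.0562  0.0771] yaw -73.74 tilt(z axis) [ 1.e-04 -1.e-03 -1.e+00] gap 0.025 F [-0.6  0.3  0.2] q7 [-0.54  0.44  0.72  1.99 -0.37  0.85 -0.9 ]
slide [0.5 0.8 2.8] spin 0.004
```

```bash
python3 - <<'E'
from h import *
crop('side',280,170,420,320,4,'pics/s3.png')
print(robot.get_state()['finger_gap'])
E
```

```text
0.02123392647794575
```

View pics/s3.png

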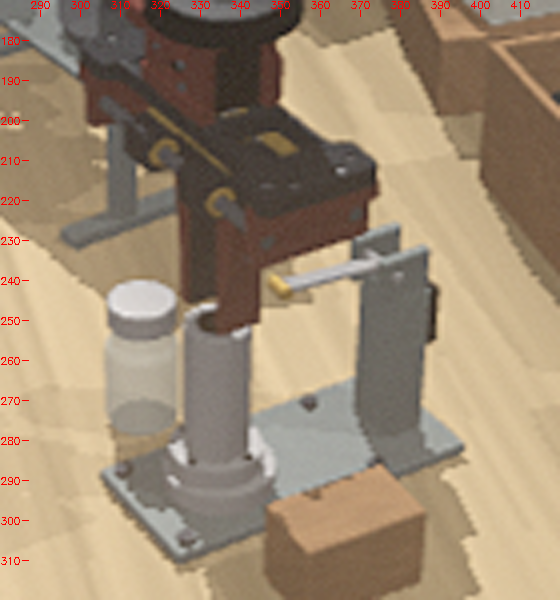

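The fingers closed to 21 mm just above the hub top, so the reported TCP and the image disagree. I'll check the TCP projection against the earlier pictures.

```bash
python3 - <<'E'
from h import *
for P in([.1502,.6061,.1823],[.5206,-.0575,.2007],[.5209,-.056,.0752],[.5221,-.0562,.0771]): print(P,proj('side',P).round(1),proj('top',P).round(1), proj('side',np.array(P)+[0,0,.033]).round(1))
s=cv2.imread('pics/side0.png');crop('side',90,20,220,150,5,'pics/s0tip.png',s)
print(robot.get_state()['tcp_pos'],robot.get_state()['wrist_force'])
crop('top',280,140,420,280,4,'pics/t3.png')
E
```

```text
[0.1502, 0.6061, 0.1823] [[143.3 115.8]] [[  7.4 393.2]] [[141.2 104.4]]
[0.5206, -0.0575, 0.2007] [[334.1 212.3]] [[343.6 214.3]] [[334.3 197.7]]
[0.5209, -0.056, 0.0752] [[333.5 263.5]] [[341.1 224.6]] [[333.7 250.6]]
[0.5221, -0.0562, 0.0771] [[334.1 262.8]] [[341.2 224. ]] [[334.3 249.8]]
[ 0.52205604 -0.05623565  0.07694225] [ 0.08523124 -0.04670313 -0.17905646]
```

View pics/s0tip.png

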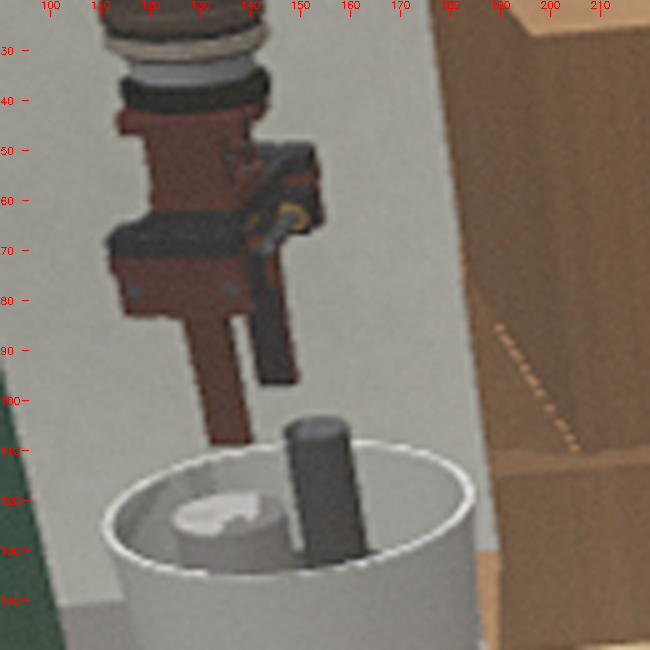

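View pics/t3.png

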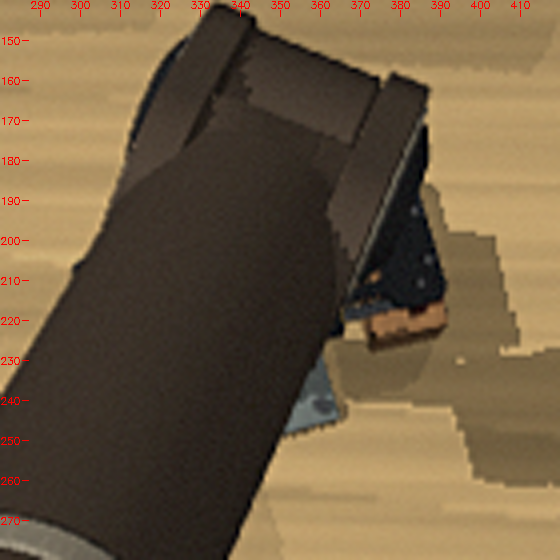

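The tips appear about 33 mm higher in the image than the reported TCP, and the start picture shows the same offset. The fingers also closed over the top of a hub whose height is confirmed, so I trust the cameras. I'll open, go down a little and look again.

```bash
python3 -m crank '[{"claw":0.7,"slide":[0,0,0],"spin":0},{"claw":0.7,"slide":[0,0,0],"spin":0},{"claw":0.7,"slide":[0,0,0],"spin":0},{"claw":0.7,"slide":[0,0,0],"spin":0},{"claw":0.7,"slide":[0,0,0],"spin":0}]'
python3 -m crank '[{"claw":0.7,"slide":[0,0,10],"spin":0},{"claw":0.7,"slide":[0,0,20],"spin":0},{"claw":0.7,"slide":[0,0,28],"spin":0},{"claw":0.7,"slide":[0,0,28],"spin":0}]'
python3 to.py 0.5215 -0.0569 0.06 -74
python3 - <<'E'
from h import *
crop('side',280,170,420,320,4,'pics/s4.png')
E
```

```text
time: 4.05
tcp_pos: [0.522, -0.0563, 0.0768]
eef_rot: [0.8, -0.6, 0.0, 0.001]
wrist_force: [0.4, 0.1, -0.2]
finger_gap: 0.0555
time: 4.45
tcp_pos: [0.5209, -0.0563, 0.0473]
eef_rot: [0.8, -0.6, -0.001, 0.001]
wrist_force: [0.4, 0.4, -0.7]
finger_gap: 0.0614
t 4.45 tcp [ 0.5209 -0.0563  0.0473] yaw -73.76 tilt(z axis) [-0.003  -0.0015 -1.    ] gap 0.0614 F [ 0.4  0.4 -0.7] q7 [-0.51  0.48  0.68  2.01 -0.42  0.8  -0.87]
slide [ 0.8 -0.5  6. ] spin 0.004
```

View pics/s4.png

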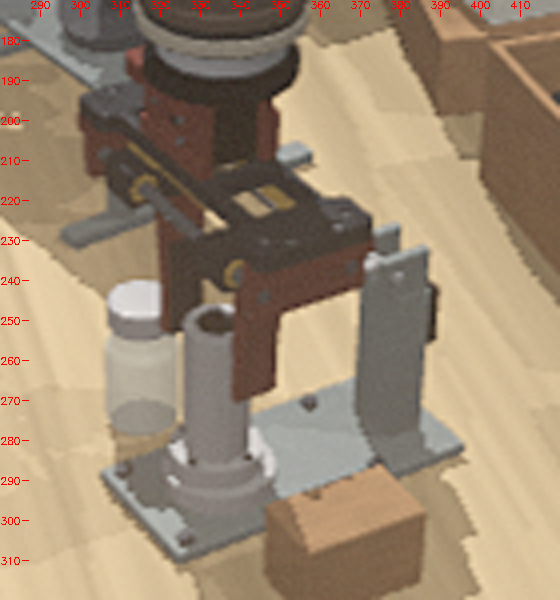

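```bash
python3 - <<'E'
from h import *
from scipy.optimize import brentq
x=np.array([np.cos(np.radians(-73.8)),np.sin(np.radians(-73.8)),0]);y=np.array([x[1],-x[0],0]) # tool y = z cross x, z down
c=np.array([.5209,-.0563,0])
# near finger bottom edge corners seen at crop px: (232,400)->338,270 ; (272,392)->348,268
for s in(-1,1):
  for w in (.0307,.0307+.0135,.0307+.027):
    for t in (-.01,.01):
      p=c+s*w*x+t*y
      z=[round(z,3) for z in (.047,.08)]
      print(s,w,t,[proj('side',p+[0,0,zz]).round(1).tolist()[0] for zz in(.047,.07,.08,.09)])
E
```

```text
-1 0.0307 -0.01 [[330.0, 265.6], [330.1, 256.9], [330.1, 253.1], [330.1, 249.2]]
-1 0.0307 0.01 [[322.0, 268.4], [322.0, 259.7], [322.0, 255.8], [322.0, 251.9]]
-1 0.0442 -0.01 [[326.8, 262.4], [326.8, 253.8], [326.8, 249.9], [326.9, 246.1]]
-1 0.0442 0.01 [[318.9, 265.2], [318.8, 256.5], [318.8, 252.7], [318.8, 248.8]]
-1 0.0577 -0.01 [[323.7, 259.3], [323.7, 250.7], [323.7, 246.9], [323.7, 243.0]]
-1 0.0577 0.01 [[315.7, 262.0], [315.7, 253.4], [315.6, 249.5], [315.6, 245.7]]
1 0.0307 -0.01 [[345.2, 280.6], [345.4, 271.8], [345.5, 267.9], [345.6, 263.9]]
1 0.0307 0.01 [[337.0, 283.6], [337.1, 274.8], [337.2, 270.9], [337.3, 266.9]]
1 0.0442 -0.01 [[348.7, 284.1], [348.9, 275.2], [349.1, 271.3], [349.2, 267.3]]
1 0.0442 0.01 [[340.4, 287.2], [340.6, 278.3], [340.7, 274.3], [340.8, 270.3]]
1 0.0577 -0.01 [[352.2, 287.6], [352.5, 278.7], [352.7, 274.8], [352.8, 270.8]]
1 0.0577 0.01 [[344.0, 290.7], [344.2, 281.8], [344.3, 277.8], [344.4, 273.8]]
```

Both tips come out at z≈0.083 while the TCP reads 0.047, so the offset is about +35 mm in z and negligible in x and y. I'll use that correction, go down another 12 mm and close.

```bash
python3 -m crank '[{"claw":0.7,"slide":[0.5,-0.5,6],"spin":0},{"claw":0.7,"slide":[0.5,-0.5,12],"spin":0},{"claw":0.3,"slide":[0.5,-0.5,12],"spin":0},{"claw":0.3,"slide":[0.5,-0.5,12],"spin":0},{"claw":0.3,"slide":[0.5,-0.5,12],"spin":0}]' 30
python3 -m crank '[{"claw":0.2,"slide":[0,0,0],"spin":0},{"claw":0.2,"slide":[0,0,0],"spin":0}]' 30
python3 to.py 0.5215 -0.0569 0.06 -74
python3 - <<'E'
from h import *
crop('side',280,170,420,320,4,'pics/s5.png')
E
```

```text
time: 5.0
tcp_pos: [0.522, -0.0569, 0.0361]
eef_rot: [0.8, -0.6, -0.0, 0.001]
wrist_force: [0.5, -0.2, 0.0]
finger_gap: 0.041
time: 5.2
tcp_pos: [0.522, -0.0567, 0.0362]
eef_rot: [0.8, -0.6, -0.0, 0.001]
wrist_force: [0.0, -0.4, -1.1]
finger_gap: 0.0355
t 5.2 tcp [ 0.522  -0.0567  0.0362] yaw -73.77 tilt(z axis) [-0.0017 -0.0014 -1.    ] gap 0.0355 F [ 0.  -0.4 -1.1] q7 [-0.49  0.5   0.67  2.01 -0.43  0.77 -0.85]
slide [ 0.   0.6 -5.1] spin 0.004
```

View pics/s5.png

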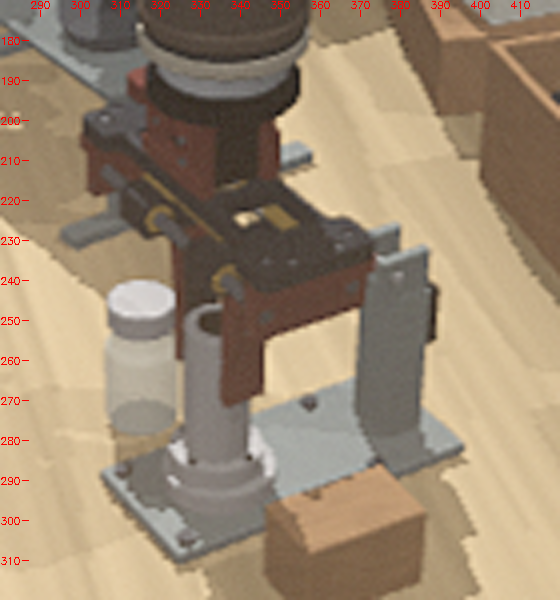

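The gap is 35.5 mm, matching the 36 mm neck, so it's gripped. Lifting straight up.

```bash
python3 -m crank '[{"claw":0.2,"slide":[0,0,-10],"spin":0},{"claw":0.2,"slide":[0,0,-30],"spin":0},{"claw":0.2,"slide":[0,0,-60],"spin":0},{"claw":0.2,"slide":[0,0,-90],"spin":0},{"claw":0.2,"slide":[0,0,-120],"spin":0}]' 30
python3 -m crank '[{"claw":0.2,"slide":[0,0,-40],"spin":0},{"claw":0.2,"slide":[0,0,-40],"spin":0}]' 30
python3 to.py 0.5741 -0.3706 0.16 -93.6
python3 - <<'E'
from h import *
for n in('side','top'):
    im=robot.grab_frame(n)[:,:,::-1];cv2.imwrite(f'pics/{n}6.png',im)
crop('side',280,140,420,320,4,'pics/s6.png',cv2.imread('pics/side6.png'))
E
```

```text
time: 5.75
tcp_pos: [0.5217, -0.0569, 0.1577]
eef_rot: [0.8, -0.6, -0.0, 0.001]
wrist_force: [0.0, -0.0, -2.0]
finger_gap: 0.0354
time: 5.95
tcp_pos: [0.5245, -0.0579, 0.2028]
eef_rot: [0.799, -0.601, 0.002, -0.001]
wrist_force: [-0.1, -1.5, -2.7]
finger_gap: 0.0355
t 5.95 tcp [ 0.5245 -0.0579  0.2028] yaw -73.87 tilt(z axis) [ 5.6e-03 -8.0e-04 -1.0e+00] gap 0.0355 F [-0.1 -1.5 -2.7] q7 [-0.64  0.27  0.82  1.85 -0.22  1.11 -1.04]
slide [314.   39.5  62. ] spin 0.344
```

View pics/s6.png

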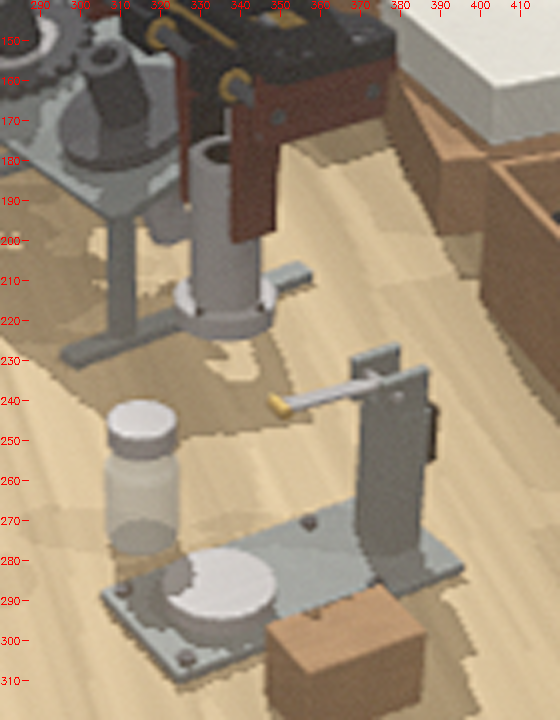

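The hub is held and has cleared the lever, and the pad is now free at about (335,285). I'll carry the hub to the empty bin.

```bash
python3 -m crank '[{"claw":0.2,"slide":[60,8,0],"spin":0.07},{"claw":0.2,"slide":[110,14,0],"spin":0.14},{"claw":0.2,"slide":[160,20,0],"spin":0.21},{"claw":0.2,"slide":[210,27,0],"spin":0.28},{"claw":0.2,"slide":[260,33,0],"spin":0.344}]' 30
python3 to.py 0.5741 -0.3706 0.16 -93.6
```

```text
time: 6.55
tcp_pos: [0.56, -0.3049, 0.1963]
eef_rot: [-0.684, 0.729, 0.002, -0.001]
wrist_force: [1.1, 1.0, -2.6]
finger_gap: 0.0351
t 6.55 tcp [ 0.56   -0.3049  0.1963] yaw -93.64 tilt(z axis) [-3.7e-03  7.0e-04 -1.0e+00] gap 0.0351 F [ 1.1  1.  -2.6] q7 [-0.15  0.54  0.87  1.58 -0.43  1.23 -0.84]
slide [ 64.7 -18.4  54.9] spin -0.001
```

```bash
python3 -m crank '[{"claw":0.2,"slide":[40,-10,0],"spin":0},{"claw":0.2,"slide":[65,-18,0],"spin":0},{"claw":0.2,"slide":[65,-18,0],"spin":0},{"claw":0.2,"slide":[65,-18,40],"spin":0},{"claw":0.2,"slide":[65,-18,70],"spin":0}]' 30
python3 to.py 0.5741 -0.3706 0.0403 -93.6
python3 - <<'E'
from h import *
for n in('side','top'):
    im=robot.grab_frame(n)[:,:,::-1];cv2.imwrite(f'pics/{n}7.png',im)
crop('side',270,230,470,430,3,'pics/s7.png',cv2.imread('pics/side7.png'))
crop('top',290,155,410,265,5,'pics/t7.png',cv2.imread('pics/top7.png'))
E
```

```text
time: 7.05
tcp_pos: [0.5728, -0.3694, 0.1232]
eef_rot: [-0.684, 0.729, 0.003, -0.001]
wrist_force: [-0.1, 0.4, -3.4]
finger_gap: 0.0354
t 7.05 tcp [ 0.5728 -0.3694  0.1232] yaw -93.64 tilt(z axis) [-0.0057  0.0027 -1.    ] gap 0.0354 F [-0.1  0.4 -3.4] q7 [ 0.    0.68  0.8   1.54 -0.52  1.15 -0.72]
slide [  1.4  -2.  101.6] spin -0.001
```

View pics/s7.png

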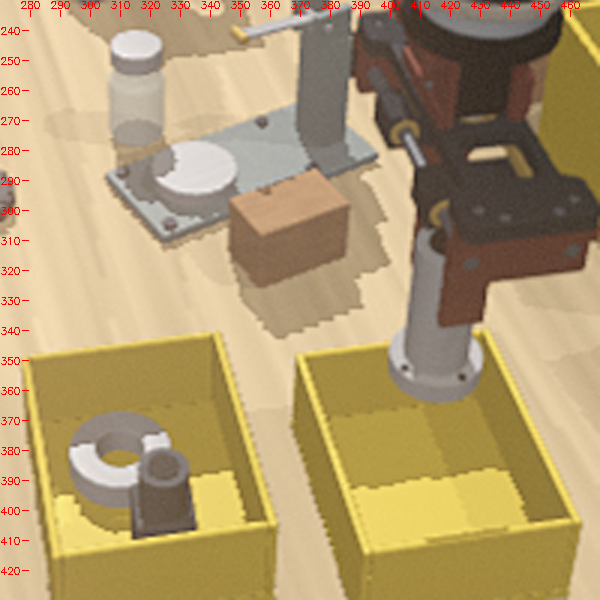

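View pics/t7.png

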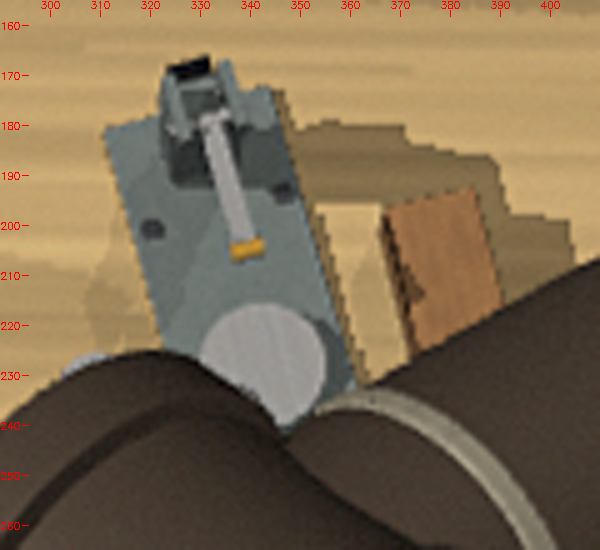

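```bash
python3 - <<'E'
from h import *
print(proj('side',[[.5728,-.3694,.112],[.5728,-.3694,.0]]),atz('side',(414.5,348),.113))
# pad: side crop s6 ellipse and top crop
print('pad side',atz('side',(335.2-.4,286-.4),.02),'pad top',atz('top',(342.6-.4,228-.4),.02))
E
python3 -m crank '[{"claw":0.2,"slide":[1,-2,40],"spin":0},{"claw":0.2,"slide":[1,-2,75],"spin":0},{"claw":0.2,"slide":[1,-2,90],"spin":0},{"claw":0.2,"slide":[1,-2,96],"spin":0},{"claw":0.2,"slide":[1,-2,96],"spin":0}]' 30
python3 to.py 0.5741 -0.3706 0.0403 -93.6
```

```text
[[414.60821591 350.65704189]
 [408.97635754 397.4185216 ]] [ 0.57443651 -0.36460969  0.113     ]
pad side [ 0.52298914 -0.06078883  0.02      ] pad top [ 0.52349886 -0.06010512  0.02      ]
time: 7.65
tcp_pos: [0.572, -0.3677, 0.0251]
eef_rot: [-0.685, 0.729, 0.006, -0.002]
wrist_force: [-0.0, -0.2, -3.3]
finger_gap: 0.0354
t 7.65 tcp [ 0.572  -0.3677  0.0251] yaw -93.59 tilt(z axis) [-0.0118  0.006  -0.9999] gap 0.0354 F [-0.  -0.2 -3.3] q7 [ 0.04  0.78  0.74  1.61 -0.59  1.   -0.67]
slide [ 2.8 -2.3  3.4] spin 0.0
```

```bash
python3 -m crank '[{"claw":0.2,"slide":[0,0,2],"spin":0},{"claw":0.2,"slide":[0,0,4],"spin":0},{"claw":0.2,"slide":[0,0,4],"spin":0}]' 30
python3 to.py 0.5741 -0.3706 0.0403 -93.6
python3 - <<'E'
from h import *
crop('side',350,270,490,430,4,'pics/s8.png')
E
```

```text
time: 7.95
tcp_pos: [0.5725, -0.3678, 0.022]
eef_rot: [-0.685, 0.729, 0.006, -0.002]
wrist_force: [0.4, -0.0, -3.6]
finger_gap: 0.0353
t 7.95 tcp [ 0.5725 -0.3678  0.022 ] yaw -93.59 tilt(z axis) [-0.0105  0.0056 -0.9999] gap 0.0353 F [ 0.4 -0.  -3.6] q7 [ 0.04  0.78  0.73  1.61 -0.6   0.99 -0.66]
slide [ 2.7 -1.8  0.4] spin 0.0
```

View pics/s8.png

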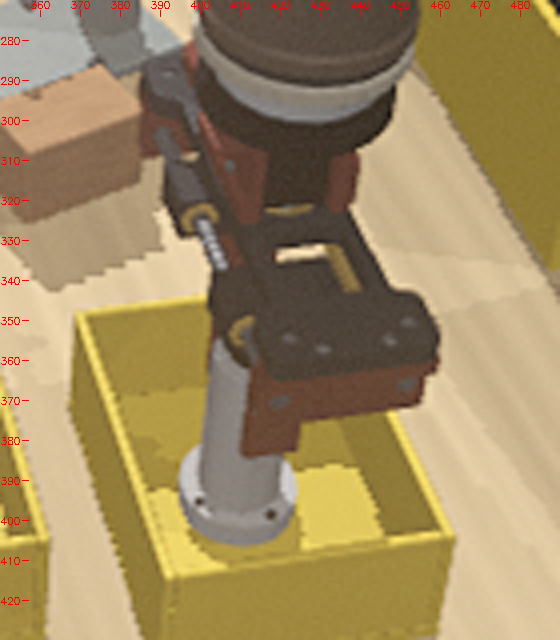

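```bash
python3 -m crank '[{"claw":0.2,"slide":[0,0,1.5],"spin":0},{"claw":0.2,"slide":[0,0,3],"spin":0},{"claw":0.2,"slide":[0,0,3],"spin":0}]' 30
python3 -c "
from station import robot;s=robot.get_state();print(s['tcp_pos'],s['wrist_force'])"
```

```text
time: 8.3
tcp_pos: [0.5727, -0.3679, 0.0213]
eef_rot: [-0.685, 0.729, 0.005, -0.001]
wrist_force: [-4.2, 4.9, 14.2]
finger_gap: 0.0359
[ 0.57271992 -0.36787985  0.02131133] [-4.22154427  4.94609538 14.16779193]
```

Contact at TCP z 0.0213, as expected for the bin floor. Now I'll release.

```bash
python3 -m crank '[{"claw":0.45,"slide":[0,0,-1],"spin":0},{"claw":0.6,"slide":[0,0,-1],"spin":0},{"claw":0.6,"slide":[0,0,-1],"spin":0},{"claw":0.6,"slide":[0,0,-1],"spin":0},{"claw":0.6,"slide":[0,0,-1],"spin":0}]'
python3 -m crank '[{"claw":0.6,"slide":[0,0,-20],"spin":0},{"claw":0.6,"slide":[0,0,-60],"spin":0},{"claw":0.6,"slide":[0,0,-100],"spin":0},{"claw":0.6,"slide":[0,0,-150],"spin":0},{"claw":0.6,"slide":[0,0,-200],"spin":0}]'
python3 to.py 0.5032 0.4019 0.25 -68.8
python3 - <<'E'
from h import *
crop('side',270,230,470,430,3,'pics/s9.png')
E
```

```text
time: 8.8
tcp_pos: [0.5727, -0.3679, 0.0221]
eef_rot: [-0.685, 0.729, 0.006, -0.001]
wrist_force: [-0.5, -0.1, 0.0]
finger_gap: 0.0531
time: 9.3
tcp_pos: [0.5741, -0.369, 0.2236]
eef_rot: [-0.684, 0.729, 0.006, -0.002]
wrist_force: [0.9, -0.5, -0.5]
finger_gap: 0.0526
t 9.3 tcp [ 0.5741 -0.369   0.2236] yaw -93.61 tilt(z axis) [-0.0104  0.0065 -0.9999] gap 0.0526 F [ 0.9 -0.5 -0.5] q7 [-0.01  0.61  0.85  1.41 -0.45  1.34 -0.77]
slide [-764.9  119.3   -2. ] spin -0.433
```

View pics/s9.png

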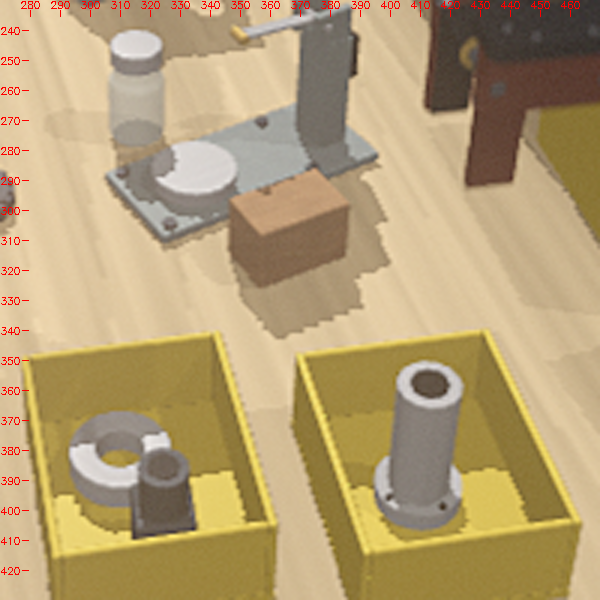

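The hub stands in the bin at about (412,385), let go. Next I'll go to the sprocket, with the z correction built into the helper.

```bash
sed -i 's/tgt=np.array(\[x,y,z-off\])/tgt=np.array([x,y,z-off-.035])/' to.py
python3 -m crank '[{"claw":1,"slide":[-765,119,0],"spin":-0.433},{"claw":1,"slide":[-765,119,0],"spin":-0.433},{"claw":1,"slide":[-765,119,0],"spin":-0.433},{"claw":1,"slide":[-765,119,0],"spin":-0.433},{"claw":1,"slide":[-765,119,0],"spin":-0.433}]'
python3 to.py 0.5032 0.4019 0.26 -68.8
```

```text
time: 9.85
tcp_pos: [0.5518, -0.1183, 0.2256]
eef_rot: [0.825, -0.565, -0.0, -0.0]
wrist_force: [-0.7, 1.0, 0.0]
finger_gap: 0.0866
t 9.85 tcp [ 0.5518 -0.1183  0.2256] yaw -68.8 tilt(z axis) [-2.e-04  9.e-04 -1.e+00] gap 0.0866 F [-0.7  1.   0. ] q7 [-0.48  0.33  0.8   1.73 -0.25  1.19 -0.82]
slide [-502.6 -142.8   19.7] spin 0.0
```

```bash
python3 -m crank '[{"claw":1,"slide":[-503,-143,10],"spin":0},{"claw":1,"slide":[-503,-143,10],"spin":0},{"claw":1,"slide":[-503,-143,10],"spin":0},{"claw":1,"slide":[-503,-143,10],"spin":0},{"claw":1,"slide":[-503,-143,10],"spin":0}]'
python3 to.py 0.5032 0.4019 0.26 -68.8
```

```text
time: 10.35
tcp_pos: [0.5284, 0.1306, 0.2211]
eef_rot: [0.825, -0.565, -0.0, -0.001]
wrist_force: [1.7, -0.6, 0.2]
finger_gap: 0.0874
t 10.35 tcp [0.5284 0.1306 0.2211] yaw -68.8 tilt(z axis) [ 2.0e-04  1.4e-03 -1.0e+00] gap 0.0874 F [ 1.7 -0.6  0.2] q7 [-0.91  0.28  0.72  1.78 -0.2   1.16 -1.32]
slide [-262.   -74.6   15.2] spin -0.0
```

```bash
python3 - <<'E'
from h import *
for n in('side','top'):
    im=robot.grab_frame(n)[:,:,::-1];cv2.imwrite(f'pics/{n}10.png',im)
crop('top',290,155,410,265,5,'pics/t10.png',cv2.imread('pics/top10.png'))
E
```

```text
(no output)
```

View pics/t10.png

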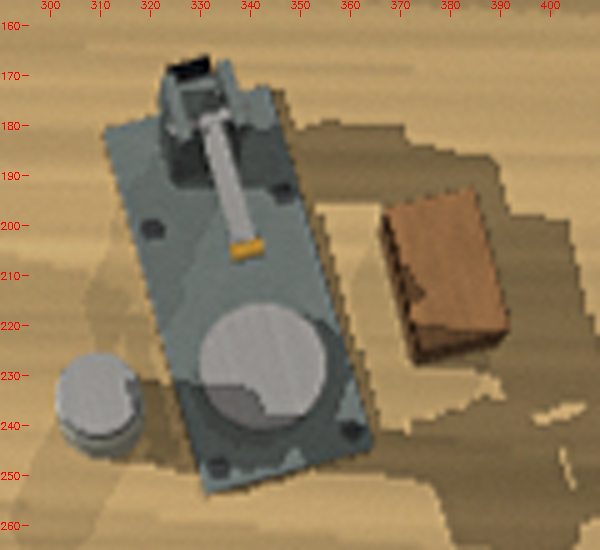

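View pics/top10.png

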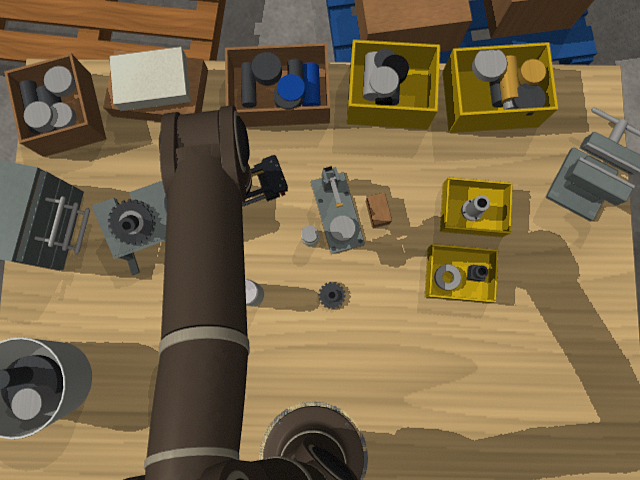

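```bash
python3 -c "
from h import *
print(atz('top',(342.1,228.0),.02),atz('side',(334.8,285.6),.02))"
python3 -m crank '[{"claw":1,"slide":[-262,-75,5],"spin":0},{"claw":1,"slide":[-262,-75,5],"spin":0},{"claw":1,"slide":[-262,-75,5],"spin":0},{"claw":1,"slide":[-262,-75,5],"spin":0},{"claw":1,"slide":[-262,-75,5],"spin":0}]'
python3 to.py 0.5032 0.4019 0.22 -68.8
```

```text
[ 0.52253677 -0.05988142  0.02      ] [ 0.52298914 -0.06078883  0.02      ]
time: 10.95
tcp_pos: [0.5027, 0.3787, 0.2163]
eef_rot: [0.828, -0.561, -0.002, -0.001]
wrist_force: [1.0, -0.2, -0.2]
finger_gap: 0.0879
t 10.95 tcp [0.5027 0.3787 0.2163] yaw -68.2 tilt(z axis) [-0.0016  0.003  -1.    ] gap 0.0879 F [ 1.  -0.2 -0.2] q7 [-1.16  0.44  0.62  1.57 -0.27  1.22 -1.67]
slide [-21.2  -9.1  50.1] spin 0.011
```

```bash
python3 -m crank '[{"claw":0.8,"slide":[-21,-9,15],"spin":0.011},{"claw":0.8,"slide":[-21,-9,30],"spin":0.011},{"claw":0.8,"slide":[-21,-9,35],"spin":0.011},{"claw":0.8,"slide":[-21,-9,35],"spin":0.011}]'
python3 to.py 0.5032 0.4019 0.1495 -68.8
python3 - <<'E'
from h import *
for n in('side','top'):
    im=robot.grab_frame(n)[:,:,::-1];cv2.imwrite(f'pics/{n}11.png',im)
crop('top',85,140,245,275,5,'pics/t11.png',cv2.imread('pics/top11.png'))
crop('side',230,80,380,220,5,'pics/s11.png',cv2.imread('pics/side11.png'))
E
```

```text
time: 11.35
tcp_pos: [0.5036, 0.3991, 0.1806]
eef_rot: [0.824, -0.566, -0.001, 0.0]
wrist_force: [-0.7, -0.0, 0.2]
finger_gap: 0.0702
t 11.35 tcp [0.5036 0.3991 0.1806] yaw -68.97 tilt(z axis) [-2.5e-03  9.0e-04 -1.0e+00] gap 0.0702 F [-0.7 -0.   0.2] q7 [-1.16  0.49  0.61  1.58 -0.3   1.16 -1.69]
slide [-2.6 -0.8 84.8] spin -0.003
```

View pics/t11.png

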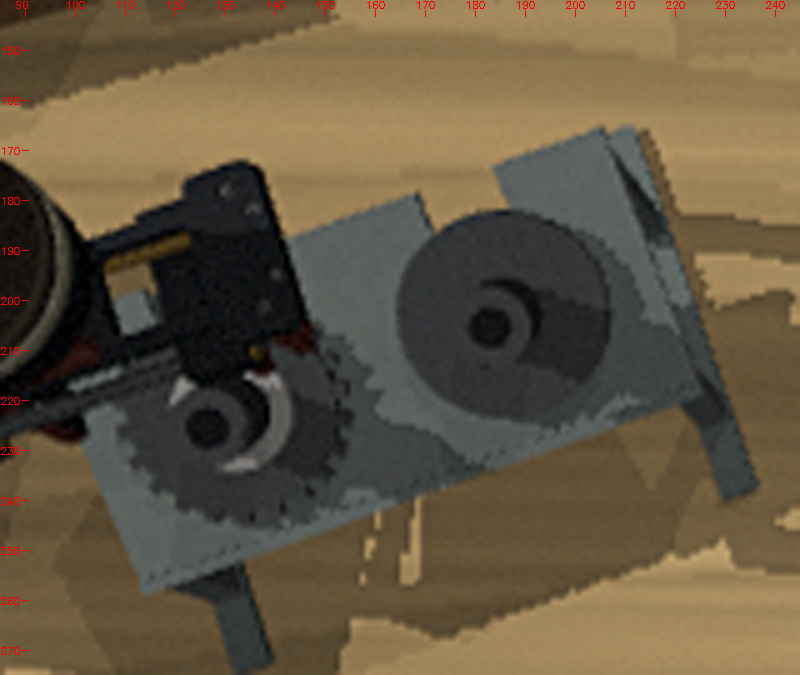

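View pics/s11.png

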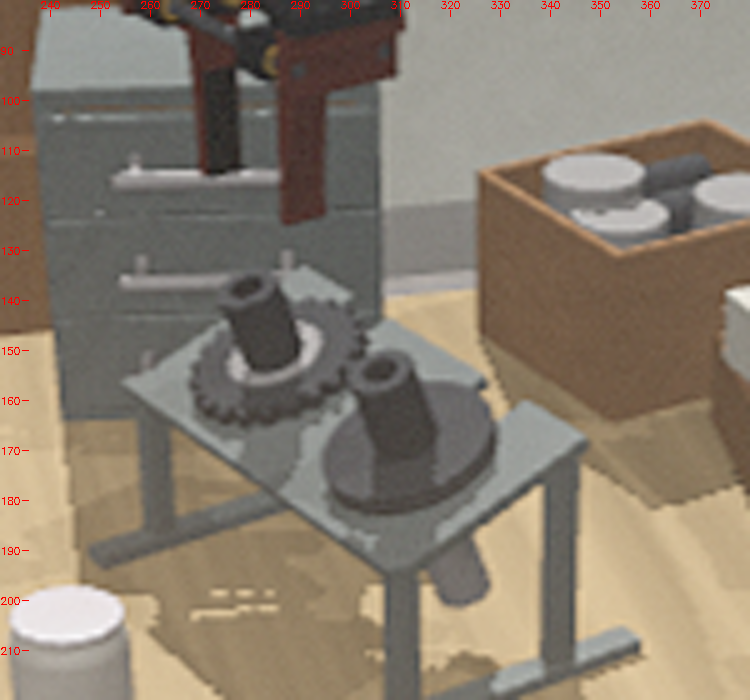

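```bash
python3 - <<'E'
from h import *
for z in(.18,.2,.21,.215,.22,.23): print(z,proj('side',[.5036,.3991,z]).round(1))
x=np.array([np.cos(np.radians(-69)),np.sin(np.radians(-69)),0]);y=np.array([x[1],-x[0],0])
for w in(-.0351,.0351):
  for t in(-.01,.01): print(w,t,[proj('side',np.array([.5036,.3991,z])+w*x+t*y).round(1)[0].tolist() for z in(.205,.215,.225)])
E
```

```text
0.18 [[282.3 133. ]]
0.2 [[282.  125.8]]
0.21 [[281.9 122.2]]
0.215 [[281.8 120.3]]
0.22 [[281.7 118.5]]
0.23 [[281.5 114.8]]
-0.0351 -0.01 [[278.2, 118.9], [278.0, 115.4], [277.8, 111.7]]
-0.0351 0.01 [[271.7, 120.6], [271.5, 117.0], [271.3, 113.4]]
0.0351 -0.01 [[292.5, 127.4], [292.4, 123.8], [292.2, 120.0]]
0.0351 0.01 [[285.9, 129.2], [285.7, 125.5], [285.6, 121.8]]
```

The tips measure z≈0.217 against a TCP of 0.1806, so the offset is again about 36 mm. Descending.

```bash
python3 -m crank '[{"claw":0.8,"slide":[-2.5,-1,25],"spin":0},{"claw":0.8,"slide":[-2.5,-1,50],"spin":0},{"claw":0.8,"slide":[-2.5,-1,65],"spin":0},{"claw":0.8,"slide":[-2.5,-1,72],"spin":0},{"claw":0.8,"slide":[-2.5,-1,72],"spin":0}]'
python3 to.py 0.5032 0.4019 0.1495 -68.8
python3 - <<'E'
from h import *
for n in('side','top'):
    im=robot.grab_frame(n)[:,:,::-1];cv2.imwrite(f'pics/{n}12.png',im)
crop('top',85,155,245,275,5,'pics/t12.png',cv2.imread('pics/top12.png'))
crop('side',230,80,380,220,5,'pics/s12.png',cv2.imread('pics/side12.png'))
E
```

```text
time: 11.95
tcp_pos: [0.5043, 0.4022, 0.11]
eef_rot: [0.824, -0.567, -0.001, -0.001]
wrist_force: [-0.9, 0.1, 0.4]
finger_gap: 0.07
t 11.95 tcp [0.5043 0.4022 0.11  ] yaw -69.02 tilt(z axis) [-0.0013  0.0027 -1.    ] gap 0.07 F [-0.9  0.1  0.4] q7 [-1.14  0.56  0.58  1.65 -0.35  1.03 -1.66]
slide [-0.1  1.1 14.2] spin -0.004
```

View pics/t12.png

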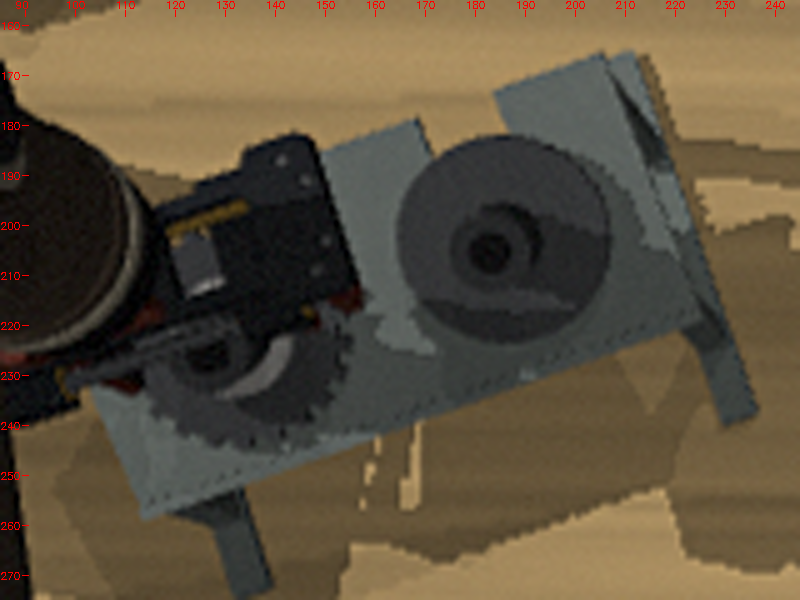

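View pics/s12.png

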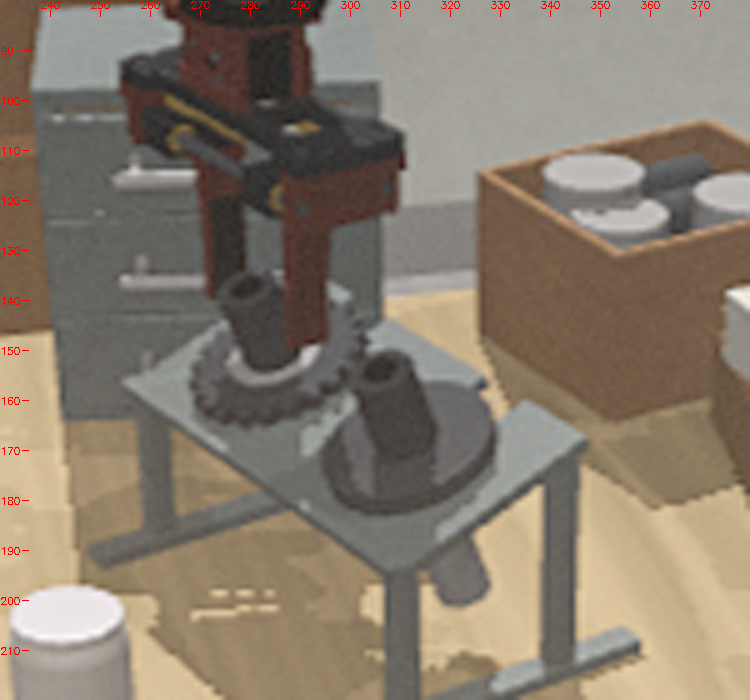

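```bash
python3 -m crank '[{"claw":0.8,"slide":[0,1,8],"spin":0},{"claw":0.8,"slide":[0,1,13],"spin":0},{"claw":0.8,"slide":[0,1,13],"spin":0}]'
python3 to.py 0.5032 0.4019 0.1495 -68.8
python3 -m crank '[{"claw":0.35,"slide":[0,0,0],"spin":0},{"claw":0.35,"slide":[0,0,0],"spin":0},{"claw":0.35,"slide":[0,0,0],"spin":0},{"claw":0.2,"slide":[0,0,0],"spin":0},{"claw":0.2,"slide":[0,0,0],"spin":0}]' 30
python3 to.py 0.5032 0.4019 0.1495 -68.8
python3 - <<'E'
from h import *
for n in('side','top'):
    im=robot.grab_frame(n)[:,:,::-1];cv2.imwrite(f'pics/{n}13.png',im)
crop('side',230,80,380,220,5,'pics/s13.png',cv2.imread('pics/side13.png'))
E
```

```text
time: 12.35
tcp_pos: [0.5035, 0.4024, 0.0976]
eef_rot: [0.824, -0.566, -0.001, -0.001]
wrist_force: [0.2, 0.1, 0.0]
finger_gap: 0.0705
t 12.35 tcp [0.5035 0.4024 0.0976] yaw -68.99 tilt(z axis) [-6.0e-04  3.5e-03 -1.0e+00] gap 0.0705 F [0.2 0.1 0. ] q7 [-1.14  0.57  0.57  1.67 -0.36  1.01 -1.65]
slide [0.3 0.5 1.8] spin -0.003
time: 12.85
tcp_pos: [0.5034, 0.4027, 0.0977]
eef_rot: [0.824, -0.566, -0.001, -0.001]
wrist_force: [-1.5, 1.0, 0.1]
finger_gap: 0.0342
t 12.85 tcp [0.5034 0.4027 0.0977] yaw -68.98 tilt(z axis) [-8.e-04  4.e-03 -1.e+00] gap 0.0342 F [-1.5  1.   0.1] q7 [-1.14  0.57  0.57  1.67 -0.36  1.01 -1.65]
slide [0.7 0.5 1.9] spin -0.003
```

View pics/s13.png

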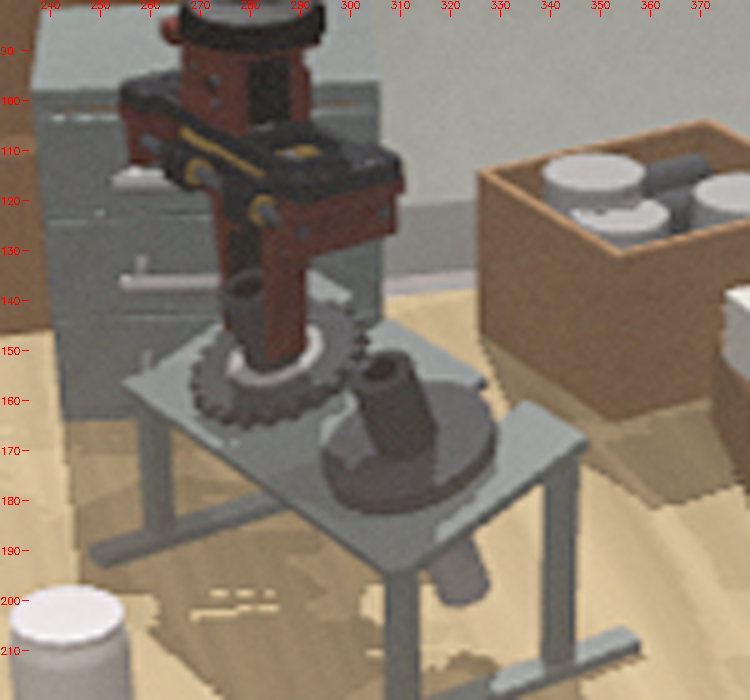

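The gap is 34.2 mm, so the upper hub is gripped. Now I'll draw the shaft out along its axis, where d mm means tool slide [0, 0.342d, −0.94d].

```bash
python3 -m crank '[{"claw":0.2,"slide":[0,2,-5],"spin":0},{"claw":0.2,"slide":[0,3.5,-9.5],"spin":0},{"claw":0.2,"slide":[0,7,-19],"spin":0}]' 30
python3 to.py 0.5032 0.4019 0.1495 -68.8
python3 -m crank '[{"claw":0.2,"slide":[0,7,-19],"spin":0},{"claw":0.2,"slide":[0,14,-38],"spin":0},{"claw":0.2,"slide":[0,20.5,-56],"spin":0}]' 30
python3 to.py 0.5032 0.4019 0.1495 -68.8
python3 - <<'E'
from h import *
for n in('side','top'):
    im=robot.grab_frame(n)[:,:,::-1];cv2.imwrite(f'pics/{n}14.png',im)
crop('side',230,80,380,220,5,'pics/s14.png',cv2.imread('pics/side14.png'))
E
```

```text
time: 13.25
tcp_pos: [0.4967, 0.3995, 0.1163]
eef_rot: [0.824, -0.566, -0.001, -0.001]
wrist_force: [2.9, 1.2, -7.2]
finger_gap: 0.0335
t 13.25 tcp [0.4967 0.3995 0.1163] yaw -68.99 tilt(z axis) [-0.001   0.0025 -1.    ] gap 0.0335 F [ 2.9  1.2 -7.2] q7 [-1.15  0.54  0.58  1.67 -0.34  1.03 -1.67]
slide [ 0.2 -6.9 20.5] spin -0.003
time: 13.55
tcp_pos: [0.4772, 0.3915, 0.1735]
eef_rot: [0.824, -0.566, -0.001, -0.001]
wrist_force: [1.4, 1.6, -5.8]
finger_gap: 0.0338
t 13.55 tcp [0.4772 0.3915 0.1735] yaw -69.01 tilt(z axis) [-0.001   0.0024 -1.    ] gap 0.0338 F [ 1.4  1.6 -5.8] q7 [-1.2   0.45  0.61  1.66 -0.29  1.12 -1.71]
slide [ -0.2 -28.   77.7] spin -0.004
```

View pics/s14.png

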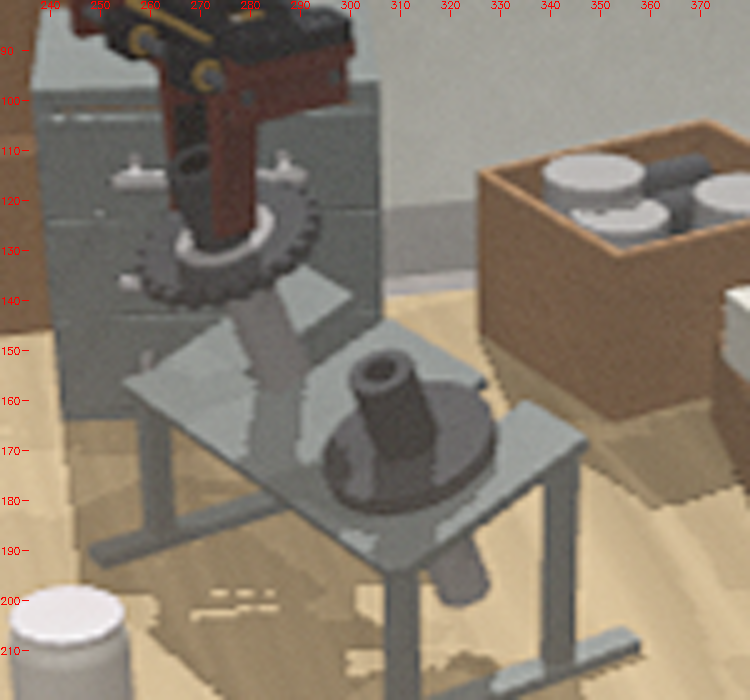

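The shaft is sliding out cleanly, about 80 mm so far. Continuing.

```bash
python3 -m crank '[{"claw":0.2,"slide":[0,7,-19],"spin":0},{"claw":0.2,"slide":[0,14,-38],"spin":0},{"claw":0.2,"slide":[0,17,-60],"spin":0},{"claw":0.2,"slide":[0,17,-60],"spin":0}]' 30
python3 to.py 0.45 0.25 0.28 -74
python3 - <<'E'
from h import *
for n in('side','top'):
    im=robot.grab_frame(n)[:,:,::-1];cv2.imwrite(f'pics/{n}15.png',im)
crop('side',210,30,370,220,4,'pics/s15.png',cv2.imread('pics/side15.png'))
E
```

```text
time: 14.05
tcp_pos: [0.4622, 0.3865, 0.2372]
eef_rot: [0.824, -0.566, -0.002, -0.004]
wrist_force: [-0.5, 1.3, -7.7]
finger_gap: 0.0337
t 14.05 tcp [0.4622 0.3865 0.2372] yaw -68.97 tilt(z axis) [ 0.0019  0.0081 -1.    ] gap 0.0337 F [-0.5  1.3 -7.7] q7 [-1.25  0.37  0.64  1.62 -0.24  1.23 -1.76]
slide [123.1  60.4   9.7] spin 0.088
```

View pics/s15.png

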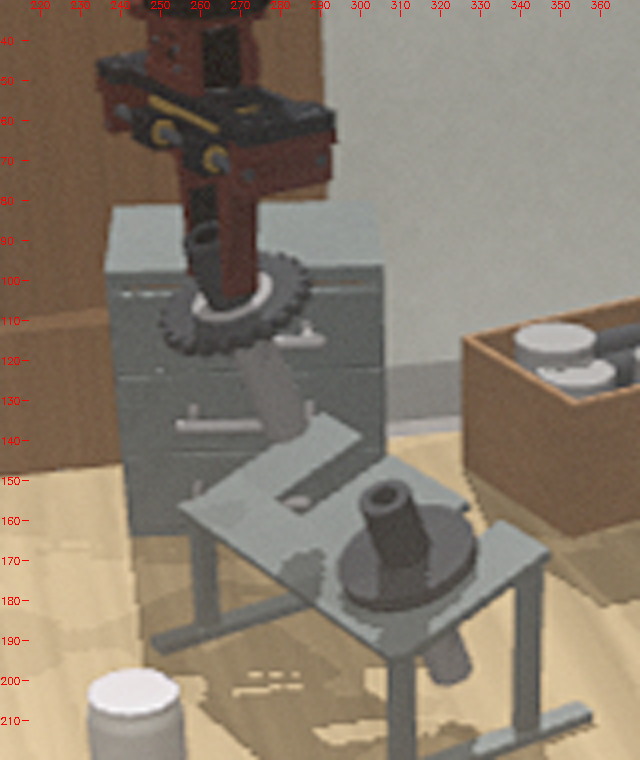

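The shaft is out and still leaning about 20°, since the tool can't tilt. My plan is to set the foot edge on open table near (0.42,-0.19) with a light grip and sweep the tool over the foot to bring it upright. Then I'll regrip and carry it to the pad. First I'll check that area is free.

```bash
python3 - <<'E'
from h import *
for n,uv,z in(('gear',(333,295),.024),('fullbin UL',(432,246),.06),('fullbin LL',(429,298),.06),('carton BL',(374,228),.0),('carton',(368,197),.048)): print(n,atz('top',uv,z).round(3))
print(proj('top',[.42,-.19,0]),proj('top',[.47,-.2,0]))
E
python3 -m crank '[{"claw":0.2,"slide":[30,12,-10],"spin":0.04},{"claw":0.2,"slide":[70,28,-10],"spin":0.088},{"claw":0.2,"slide":[110,45,-10],"spin":0.088},{"claw":0.2,"slide":[123,60,-10],"spin":0.088},{"claw":0.2,"slide":[123,60,-10],"spin":0.088}]' 30
python3 to.py 0.42 -0.19 0.29 -74
```

```text
gear [ 0.364 -0.041  0.024]
fullbin UL [ 0.478 -0.264  0.06 ]
fullbin LL [ 0.36  -0.255  0.06 ]
carton BL [ 0.527 -0.137  0.   ]
carton [ 0.592 -0.118  0.048]
[[396.321875 273.112789]] [[400.48728184 252.19829573]]
time: 14.65
tcp_pos: [0.4482, 0.2455, 0.2422]
eef_rot: [0.797, -0.604, -0.003, -0.0]
wrist_force: [0.5, 1.3, -6.7]
finger_gap: 0.0332
t 14.65 tcp [0.4482 0.2455 0.2422] yaw -74.27 tilt(z axis) [-0.0036  0.0036 -1.    ] gap 0.0332 F [ 0.5  1.3 -6.7] q7 [-1.2   0.18  0.72  1.82 -0.14  1.19 -1.74]
slide [411.6 145.2   4.4] spin -0.005
```

```bash
python3 -m crank '[{"claw":0.2,"slide":[40,14,0],"spin":0},{"claw":0.2,"slide":[85,30,0],"spin":0},{"claw":0.2,"slide":[130,47,0],"spin":0},{"claw":0.2,"slide":[175,63,0],"spin":0},{"claw":0.2,"slide":[220,79,0],"spin":0}]' 30
python3 to.py 0.42 -0.17 0.29 -74
```

```text
time: 15.15
tcp_pos: [0.4311, 0.0112, 0.2405]
eef_rot: [0.798, -0.603, -0.003, 0.0]
wrist_force: [1.5, 0.0, -5.9]
finger_gap: 0.0332
t 15.15 tcp [0.4311 0.0112 0.2405] yaw -74.21 tilt(z axis) [-0.0045  0.0034 -1.    ] gap 0.0332 F [ 1.5  0.  -5.9] q7 [-1.01 -0.02  0.88  1.99  0.02  1.17 -1.43]
slide [171.3  60.    3.7] spin -0.004
```

```bash
python3 -m crank '[{"claw":0.2,"slide":[40,14,0],"spin":0},{"claw":0.2,"slide":[85,30,0],"spin":0},{"claw":0.2,"slide":[130,46,0],"spin":0},{"claw":0.2,"slide":[171,60,10],"spin":0},{"claw":0.2,"slide":[171,60,30],"spin":0}]' 30
python3 to.py 0.42 -0.17 0.14 -74
python3 - <<'E'
from h import *
for n in('side','top'):
    im=robot.grab_frame(n)[:,:,::-1];cv2.imwrite(f'pics/{n}16.png',im)
crop('side',210,150,410,350,4,'pics/s16.png',cv2.imread('pics/side16.png'))
E
```

```text
time: 15.65
tcp_pos: [0.42, -0.1756, 0.2106]
eef_rot: [0.796, -0.606, -0.0, 0.0]
wrist_force: [-0.9, 0.2, -6.6]
finger_gap: 0.0338
t 15.65 tcp [ 0.42   -0.1756  0.2106] yaw -74.59 tilt(z axis) [-7.e-04  1.e-04 -1.e+00] gap 0.0338 F [-0.9  0.2 -6.6] q7 [-0.74  0.12  1.15  2.   -0.13  1.1  -0.84]
slide [ -5.4  -1.5 124.3] spin -0.01
```

View pics/s16.png

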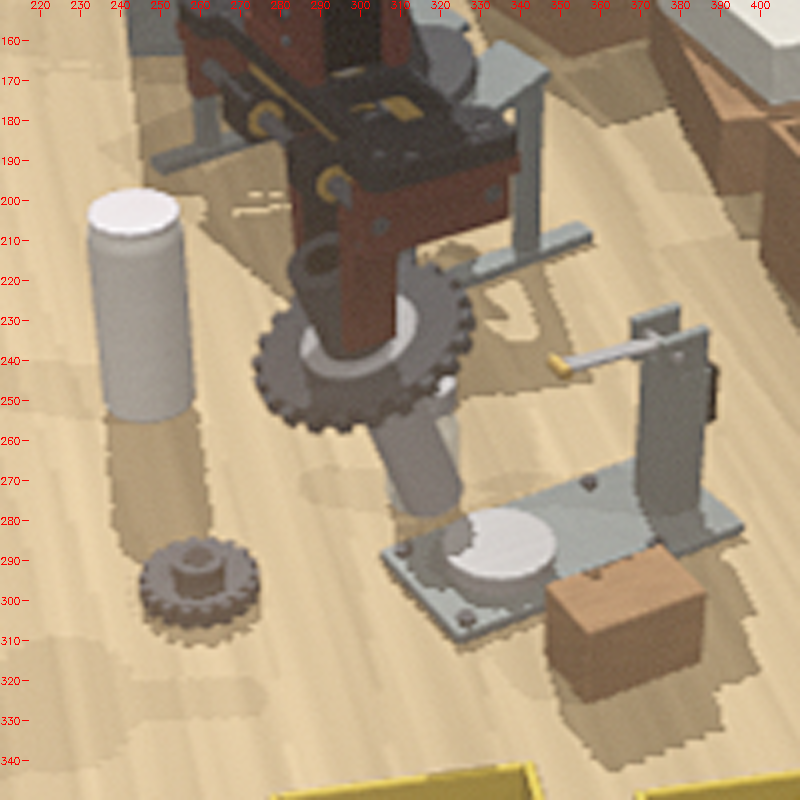

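```bash
python3 -m crank '[{"claw":0.2,"slide":[0,0,40],"spin":0},{"claw":0.2,"slide":[0,0,80],"spin":0},{"claw":0.2,"slide":[0,0,110],"spin":0},{"claw":0.2,"slide":[0,0,122],"spin":0},{"claw":0.2,"slide":[0,0,122],"spin":0}]' 30
python3 to.py 0.42 -0.17 0.14 -74
python3 - <<'E'
from h import *
crop('side',210,180,410,350,4,'pics/s17.png')
E
```

```text
time: 16.25
tcp_pos: [0.4163, -0.1682, 0.0849]
eef_rot: [0.797, -0.604, -0.006, 0.003]
wrist_force: [-0.4, -0.7, -5.8]
finger_gap: 0.034
t 16.25 tcp [ 0.4163 -0.1682  0.0849] yaw -74.27 tilt(z axis) [-0.0124  0.0026 -0.9999] gap 0.034 F [-0.4 -0.7 -5.8] q7 [-0.52  0.36  0.99  2.15 -0.41  0.84 -0.58]
slide [ 2.7 -3.  -1.5] spin -0.005
```

View pics/s17.png

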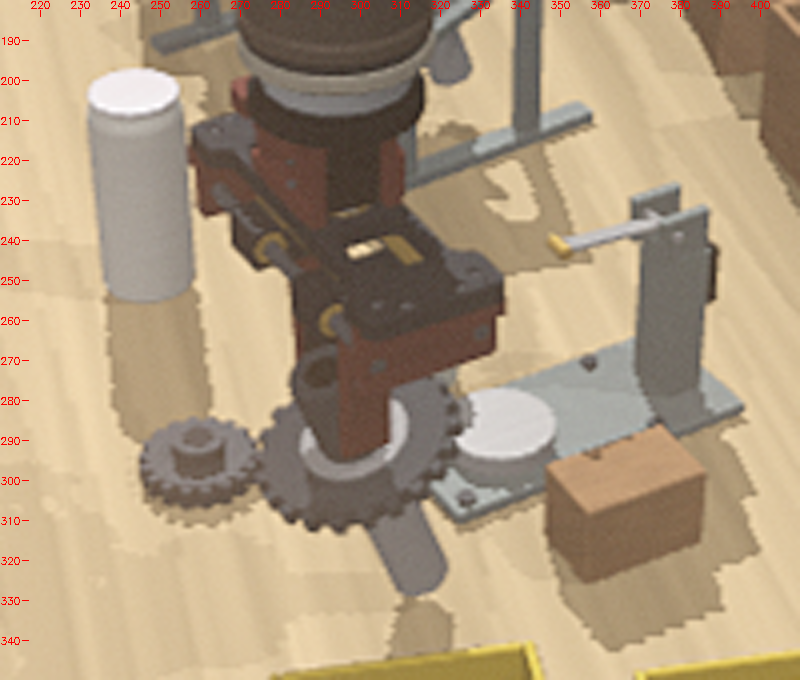

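```bash
python3 -m crank '[{"claw":0.2,"slide":[0,0,3],"spin":0},{"claw":0.2,"slide":[0,0,6],"spin":0},{"claw":0.2,"slide":[0,0,8],"spin":0},{"claw":0.2,"slide":[0,0,8],"spin":0}]' 30
python3 -m crank '[{"claw":0.2,"slide":[0,0,2],"spin":0},{"claw":0.2,"slide":[0,0,3],"spin":0},{"claw":0.2,"slide":[0,0,3],"spin":0}]' 30
```

```text
time: 16.7
tcp_pos: [0.4174, -0.1687, 0.0783]
eef_rot: [0.797, -0.604, -0.005, 0.002]
wrist_force: [0.8, -0.5, -6.2]
finger_gap: 0.0337
time: 17.0
tcp_pos: [0.4173, -0.1686, 0.0752]
eef_rot: [0.797, -0.604, -0.005, 0.002]
wrist_force: [0.2, 0.0, -5.9]
finger_gap: 0.0336
```

```bash
python3 -m crank '[{"claw":0.2,"slide":[0,0,2],"spin":0},{"claw":0.2,"slide":[0,0,4],"spin":0},{"claw":0.2,"slide":[0,0,4],"spin":0}]' 30
python3 - <<'E'
from h import *
crop('side',210,180,410,350,4,'pics/s18.png')
E
```

```text
time: 17.3
tcp_pos: [0.4181, -0.1702, 0.0731]
eef_rot: [0.797, -0.604, -0.004, 0.001]
wrist_force: [-7.4, -0.2, 27.1]
finger_gap: 0.0333
```

View pics/s18.png

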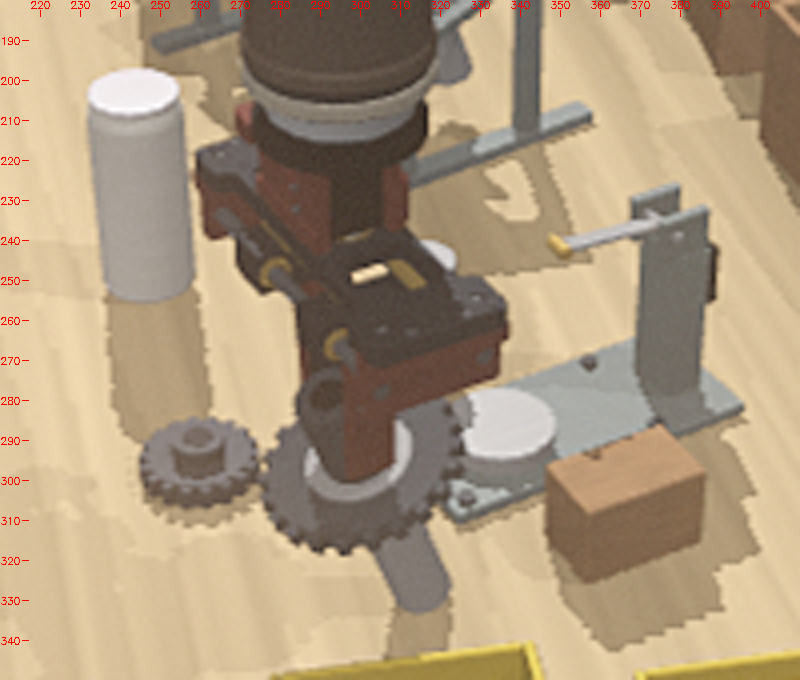

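The foot edge is on the table, with contact at TCP z≈0.073. I'll ease up 1 mm, lower the grip force, and sweep the tool toward −tool y, over the foot.

```bash
python3 -m crank '[{"claw":0.2,"slide":[0,0,-1],"spin":0},{"claw":0.2,"slide":[0,-3,-1.5],"spin":0},{"claw":0.2,"slide":[0,-7,-2],"spin":0},{"claw":0.2,"slide":[0,-11,-2.8],"spin":0},{"claw":0.2,"slide":[0,-15,-3.3],"spin":0}]' 12
python3 to.py 0.42 -0.17 0.14 -74
python3 - <<'E'
from h import *
crop('side',210,180,410,350,4,'pics/s19.png')
E
```

```text
time: 17.85
tcp_pos: [0.433, -0.1658, 0.0761]
eef_rot: [0.797, -0.604, -0.004, 0.001]
wrist_force: [-0.2, 0.4, -6.2]
finger_gap: 0.0337
t 17.85 tcp [ 0.433  -0.1658  0.0761] yaw -74.32 tilt(z axis) [-0.0078  0.0028 -1.    ] gap 0.0337 F [-0.2  0.4 -6.2] q7 [-0.5   0.4   0.96  2.13 -0.45  0.84 -0.56]
slide [  0.5  13.7 -10.1] spin -0.006
```

View pics/s19.png

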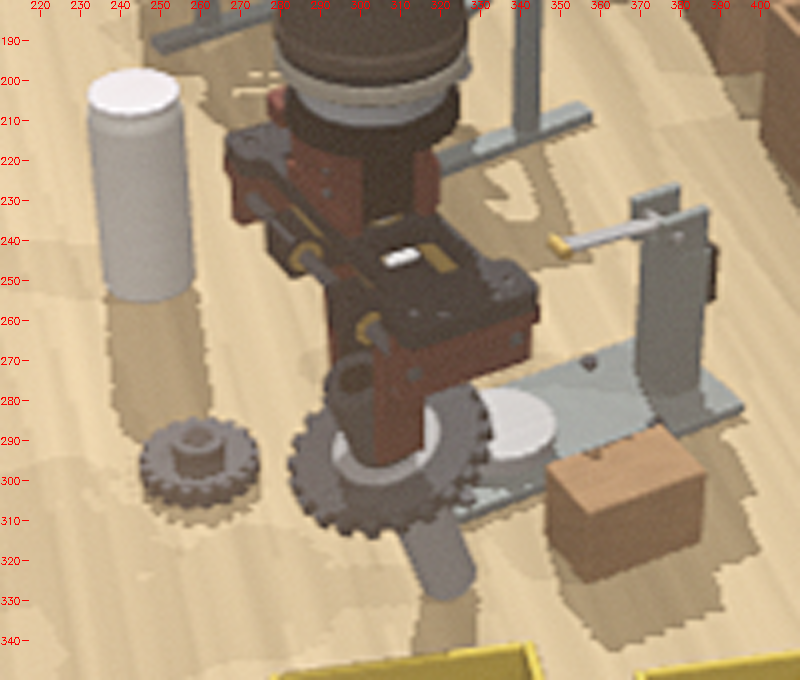

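At 12 N it lifted without rotating. With the foot only about 3 mm above the table, I'll lower the grip force step by step and watch.

```bash
python3 -m crank '[{"claw":0.2,"slide":[0,0,0],"spin":0},{"claw":0.2,"slide":[0,0,0],"spin":0},{"claw":0.2,"slide":[0,0,0],"spin":0}]' 7
python3 - <<'E'
from h import *
crop('side',270,240,370,350,4,'pics/s20a.png')
E
python3 -m crank '[{"claw":0.2,"slide":[0,0,0],"spin":0},{"claw":0.2,"slide":[0,0,0],"spin":0},{"claw":0.2,"slide":[0,0,0],"spin":0}]' 5
python3 - <<'E'
from h import *
crop('side',270,240,370,350,4,'pics/s20b.png')
a=cv2.imread('pics/s20a.png');b=cv2.imread('pics/s20b.png');cv2.imwrite('pics/s20.png',np.hstack([a,b]))
E
```

```text
time: 18.2
tcp_pos: [0.4336, -0.1656, 0.0762]
eef_rot: [0.797, -0.604, -0.004, 0.001]
wrist_force: [-0.0, 0.4, -5.9]
finger_gap: 0.0341
time: 18.55
tcp_pos: [0.4336, -0.1657, 0.0763]
eef_rot: [0.797, -0.604, -0.004, 0.001]
wrist_force: [-0.5, -0.6, -4.8]
finger_gap: 0.0341
```

View pics/s20.png

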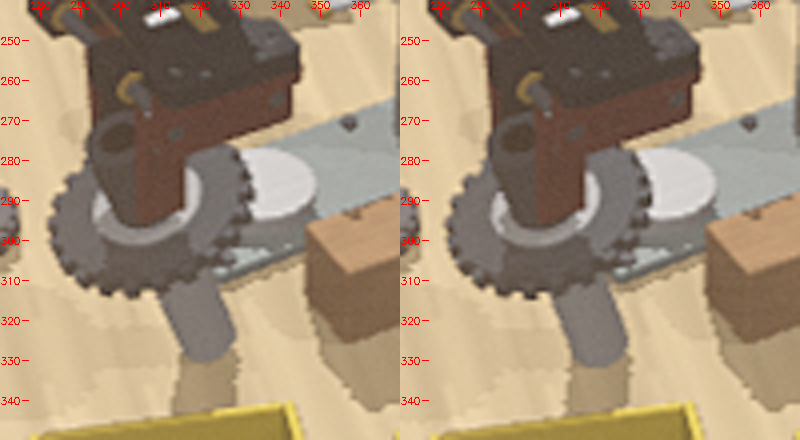

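At 5 N it starts turning toward upright under gravity, as wanted. I'll hold and see.

```bash
python3 -m crank '[{"claw":0.2,"slide":[0,0,0],"spin":0},{"claw":0.2,"slide":[0,0,0],"spin":0},{"claw":0.2,"slide":[0,0,0],"spin":0}]' 5
python3 - <<'E'
from h import *
crop('side',270,240,370,350,4,'pics/s21a.png')
E
python3 -m crank '[{"claw":0.2,"slide":[0,-4,-0.3],"spin":0},{"claw":0.2,"slide":[0,-8,-0.6],"spin":0},{"claw":0.2,"slide":[0,-10,-0.6],"spin":0}]' 5
python3 - <<'E'
from h import *
crop('side',270,240,370,350,4,'pics/s21b.png')
a=cv2.imread('pics/s21a.png');b=cv2.imread('pics/s21b.png');cv2.imwrite('pics/s21.png',np.hstack([a,b]))
E
```

```text
time: 18.9
tcp_pos: [0.4336, -0.1657, 0.0763]
eef_rot: [0.797, -0.604, -0.004, 0.001]
wrist_force: [0.2, -0.4, -4.9]
finger_gap: 0.0338
time: 19.25
tcp_pos: [0.4444, -0.1631, 0.0773]
eef_rot: [0.797, -0.604, -0.003, 0.001]
wrist_force: [-0.7, 1.3, 3.7]
finger_gap: 0.0341
```

View pics/s21.png

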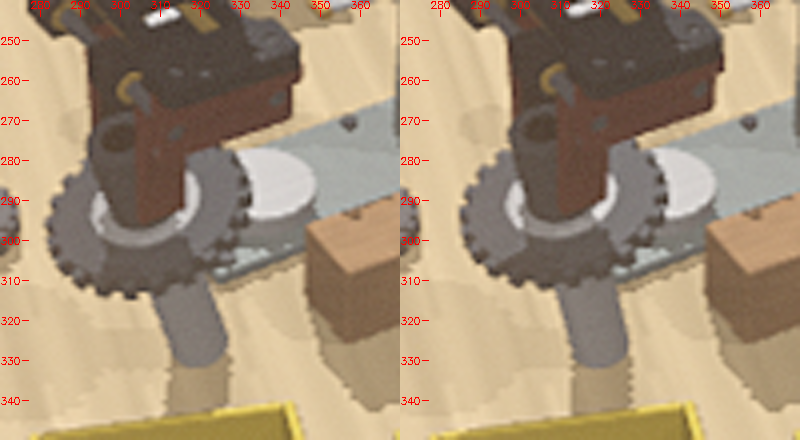

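The foot stays put while the top comes over. I'll estimate the remaining lean.

```bash
cat > lean.py <<'E'
from h import *
import sys
s=robot.get_state();M=R.from_quat(s['eef_rot']).as_matrix();G=s['tcp_pos']+[0,0,.0365+.0187];d=-M[:,1];d[2]=0;d/=np.linalg.norm(d)
im=robot.grab_frame('side')[:,:,::-1];cv2.imwrite(sys.argv[1]+'_full.png',im)
x0,y0,x1,y1=map(int,sys.argv[2:6]);k=4
L=float(sys.argv[6])
c=cv2.resize(np.ascontiguousarray(im[y0:y1,x0:x1]),None,fx=k,fy=k,interpolation=cv2.INTER_CUBIC);out=[]
for th in map(float,sys.argv[7:]):
    t=np.radians(th);ax=np.array([*(-np.sin(t)*d[:2]),np.cos(t)]);F=G-L*ax;o=c.copy()
    for sdist,r in((0,.015),(.095,.015),(.095,.05),(.105,.05),(.15,.017)): draw(o,circ('side',F+sdist*ax,ax,r),x0,y0,k,(0,255,0))
    cv2.putText(o,str(th),(5,20),0,.6,(0,0,255),2);out.append(o)
cv2.imwrite(sys.argv[1]+'.png',np.hstack(out))
E
python3 lean.py pics/l1 275 245 355 345 .1315 5 10
```

```text
(no output)
```

View pics/l1.png

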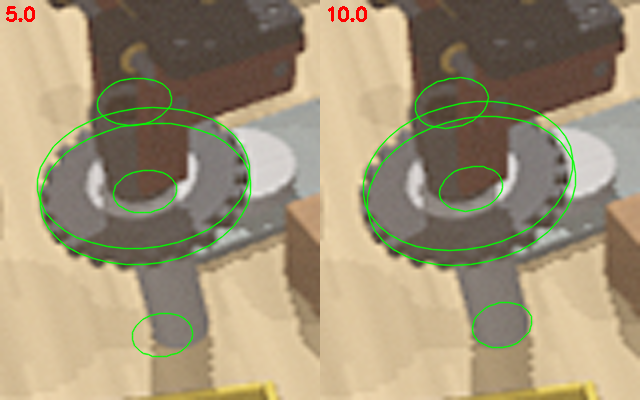

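```bash
python3 -m crank '[{"claw":0.2,"slide":[0,-4,-0.3],"spin":0},{"claw":0.2,"slide":[0,-8,-0.3],"spin":0},{"claw":0.2,"slide":[0,-12,-0.2],"spin":0},{"claw":0.2,"slide":[0,-16,0],"spin":0},{"claw":0.2,"slide":[0,-18,0],"spin":0}]' 5
python3 lean.py pics/l2 280 245 360 345 .1315 0 4
```

```text
time: 19.85
tcp_pos: [0.4623, -0.1581, 0.0772]
eef_rot: [0.797, -0.604, -0.003, 0.001]
wrist_force: [0.4, 0.3, 2.4]
finger_gap: 0.034
```

View pics/l2.png

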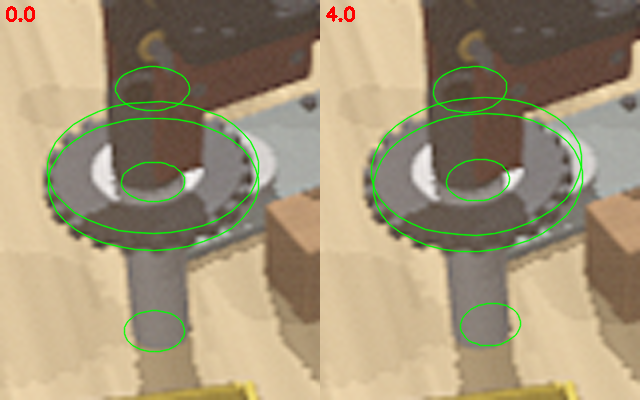

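About 3° of lean is left. I'll sweep 6 mm more, then press lightly so the flat foot seats.

```bash
python3 -m crank '[{"claw":0.2,"slide":[0,-3,0],"spin":0},{"claw":0.2,"slide":[0,-6,0.3],"spin":0},{"claw":0.2,"slide":[0,-6.5,1],"spin":0},{"claw":0.2,"slide":[0,-6.5,1.5],"spin":0}]' 5
python3 lean.py pics/l3 280 245 360 345 .1315 0 3
```

```text
time: 20.3
tcp_pos: [0.4696, -0.1561, 0.0761]
eef_rot: [0.797, -0.603, -0.002, 0.0]
wrist_force: [0.8, 1.2, 7.7]
finger_gap: 0.0338
```

View pics/l3.png

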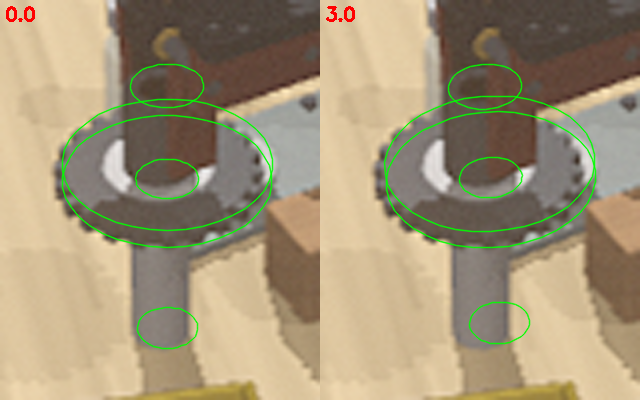

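It's upright now: the foot at 161 and disc at 160.5 are aligned in the crop, and the table takes the load. I'll firm up the grip and lift.

```bash
python3 -m crank '[{"claw":0.2,"slide":[0,0,-0.5],"spin":0},{"claw":0.2,"slide":[0,0,-0.5],"spin":0},{"claw":0.2,"slide":[0,0,-0.5],"spin":0},{"claw":0.2,"slide":[0,0,-0.5],"spin":0}]' 30
python3 -m crank '[{"claw":0.2,"slide":[0,0,-10],"spin":0},{"claw":0.2,"slide":[0,0,-30],"spin":0},{"claw":0.2,"slide":[0,0,-60],"spin":0},{"claw":0.2,"slide":[0,0,-90],"spin":0},{"claw":0.2,"slide":[0,0,-90],"spin":0}]' 30
python3 to.py 0.5229 -0.0604 0.22 -74
python3 lean.py pics/l4 270 190 370 320 .1315 0 3
```

```text
time: 20.75
tcp_pos: [0.4691, -0.156, 0.0762]
eef_rot: [0.797, -0.603, -0.003, 0.001]
wrist_force: [0.9, 0.4, -5.4]
finger_gap: 0.0337
time: 21.25
tcp_pos: [0.4714, -0.1574, 0.1694]
eef_rot: [0.797, -0.604, -0.0, -0.001]
wrist_force: [0.2, -0.1, -6.7]
finger_gap: 0.0336
t 21.25 tcp [ 0.4714 -0.1574  0.1694] yaw -74.27 tilt(z axis) [ 2.0e-04  1.8e-03 -1.0e+00] gap 0.0336 F [ 0.2 -0.1 -6.7] q7 [-0.62  0.32  1.06  1.96 -0.32  1.04 -0.71]
slide [-79.4 -75.9   3.3] spin -0.005
```

View pics/l4.png

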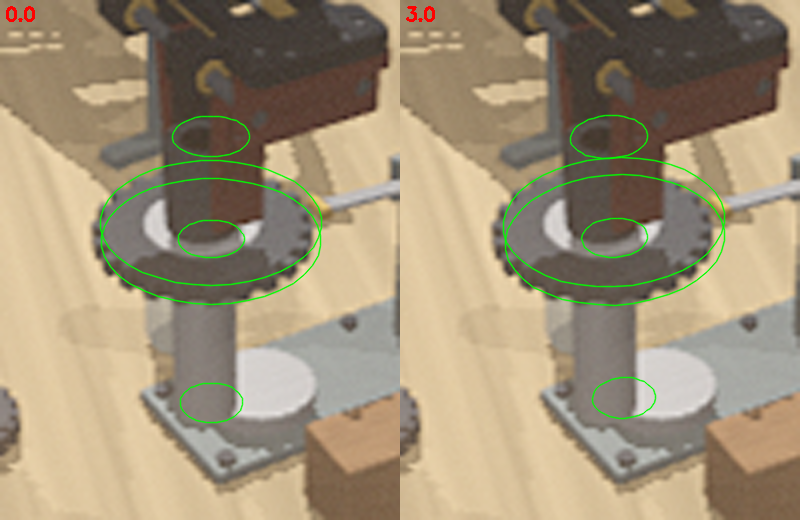

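```bash
python3 to.py 0.5256 -0.0596 0.22 -74
python3 -m crank '[{"claw":0.2,"slide":[-25,-24,0],"spin":0},{"claw":0.2,"slide":[-50,-48,0],"spin":0},{"claw":0.2,"slide":[-70,-68,0],"spin":0},{"claw":0.2,"slide":[-79.5,-78.5,0],"spin":-0.005},{"claw":0.2,"slide":[-79.5,-78.5,0],"spin":-0.005}]' 30
python3 to.py 0.5256 -0.0596 0.1535 -74
python3 lean.py pics/l5 300 170 400 310 .1315 0 3
```

```text
t 21.3 tcp [ 0.4704 -0.1564  0.1674] yaw -74.21 tilt(z axis) [-0.002   0.0027 -1.    ] gap 0.0337 F [-0.   0.9 -6.8] q7 [-0.62  0.32  1.06  1.97 -0.33  1.04 -0.71]
slide [-78.1 -79.4   1.3] spin -0.004
time: 21.8
tcp_pos: [0.5243, -0.0565, 0.1661]
eef_rot: [0.8, -0.6, -0.002, 0.0]
wrist_force: [-0.0, -1.1, -6.3]
finger_gap: 0.0333
t 21.8 tcp [ 0.5243 -0.0565  0.1661] yaw -73.71 tilt(z axis) [-0.0042  0.0022 -1.    ] gap 0.0333 F [-0.  -1.1 -6.3] q7 [-0.76  0.39  1.01  1.89 -0.38  1.07 -0.88]
slide [ 3.5 -0.6 66.3] spin 0.005
```

View pics/l5.png

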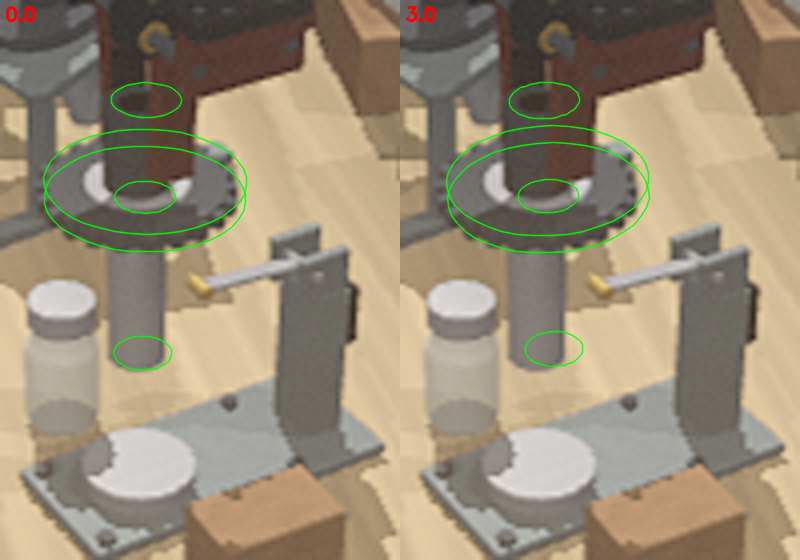

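```bash
python3 -m crank '[{"claw":0.2,"slide":[3.5,-0.6,10],"spin":0.005},{"claw":0.2,"slide":[3.5,-0.6,30],"spin":0.005},{"claw":0.2,"slide":[3.5,-0.6,45],"spin":0.005},{"claw":0.2,"slide":[3.5,-0.6,53],"spin":0.005},{"claw":0.2,"slide":[3.5,-0.6,53],"spin":0.005}]' 30
python3 to.py 0.5256 -0.0596 0.1505 -74
python3 lean.py pics/l6 300 190 400 310 .1315 0 3
python3 - <<'E'
from h import *
crop('top',290,150,410,265,5,'pics/t6.png')
E
```

```text
time: 22.35
tcp_pos: [0.5237, -0.0623, 0.1122]
eef_rot: [0.797, -0.603, -0.003, 0.002]
wrist_force: [-0.9, 0.2, -6.4]
finger_gap: 0.0334
t 22.35 tcp [ 0.5237 -0.0623  0.1122] yaw -74.22 tilt(z axis) [-0.0066  0.0012 -1.    ] gap 0.0334 F [-0.9  0.2 -6.4] q7 [-0.69  0.46  0.96  1.95 -0.46  0.97 -0.81]
slide [-2.1 -2.7 15.3] spin -0.004
```

View pics/l6.png

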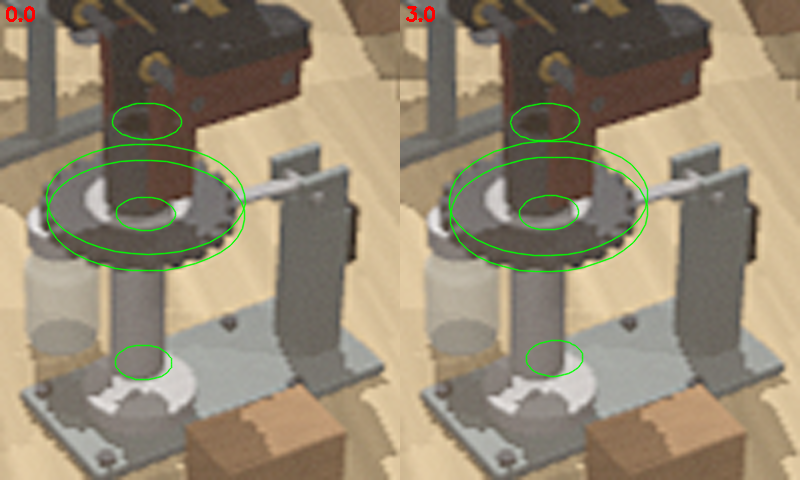

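View pics/t6.png

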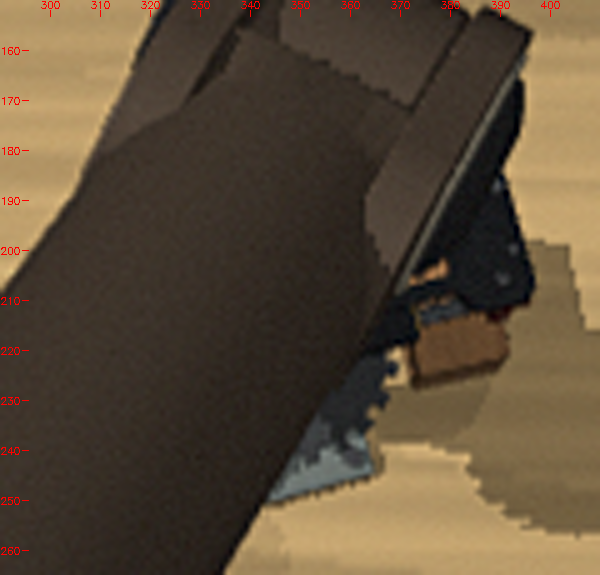

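The foot lines up with the pad: shaft column ≈138 against pad centre ≈140.5 in the crop. Making a small correction and lowering gently.

```bash
python3 -m crank '[{"claw":0.2,"slide":[-1,-1.7,4],"spin":0},{"claw":0.2,"slide":[-1,-1.7,8],"spin":0},{"claw":0.2,"slide":[-1,-1.7,11],"spin":0},{"claw":0.2,"slide":[-1,-1.7,13],"spin":0},{"claw":0.2,"slide":[-1,-1.7,13],"spin":0}]' 30
python3 to.py 0.5256 -0.0596 0.1505 -74
python3 lean.py pics/l7 300 190 400 310 .1315 0 3
```

```text
time: 22.95
tcp_pos: [0.5261, -0.0608, 0.1003]
eef_rot: [0.798, -0.603, -0.002, 0.001]
wrist_force: [0.5, -0.4, -5.7]
finger_gap: 0.0335
t 22.95 tcp [ 0.5261 -0.0608  0.1003] yaw -74.19 tilt(z axis) [-0.0045  0.0012 -1.    ] gap 0.0335 F [ 0.5 -0.4 -5.7] q7 [-0.68  0.48  0.94  1.96 -0.48  0.95 -0.8 ]
slide [-1.2  0.1  3.6] spin -0.003
```

View pics/l7.png

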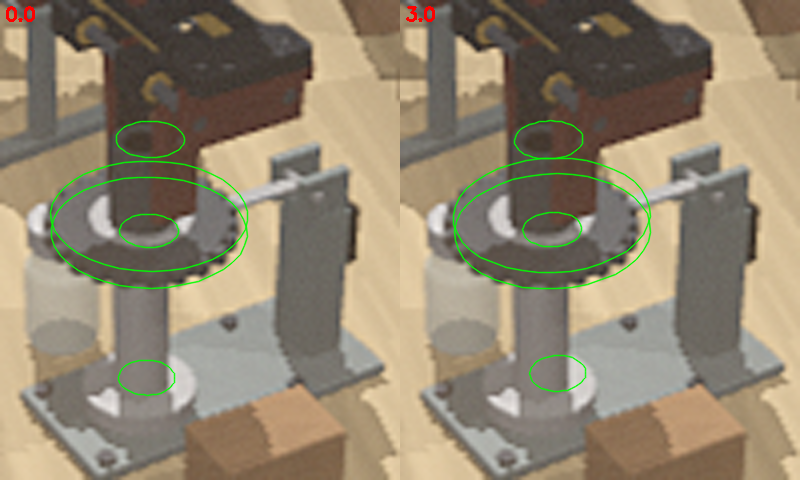

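```bash
python3 -m crank '[{"claw":0.2,"slide":[-0.5,0.5,1],"spin":0},{"claw":0.2,"slide":[-0.5,0.5,2],"spin":0},{"claw":0.2,"slide":[-0.5,0.5,3],"spin":0},{"claw":0.2,"slide":[-0.5,0.5,3],"spin":0}]' 30
python3 -m crank '[{"claw":0.2,"slide":[0,0,0.7],"spin":0},{"claw":0.2,"slide":[0,0,1.2],"spin":0},{"claw":0.2,"slide":[0,0,1.2],"spin":0}]' 30
```

```text
time: 23.4
tcp_pos: [0.5255, -0.0604, 0.0974]
eef_rot: [0.798, -0.603, -0.002, 0.001]
wrist_force: [0.9, 0.1, -6.2]
finger_gap: 0.0334
time: 23.7
tcp_pos: [0.5255, -0.0604, 0.0962]
eef_rot: [0.798, -0.603, -0.002, 0.001]
wrist_force: [0.1, 0.5, -5.4]
finger_gap: 0.0338
```

```bash
python3 -m crank '[{"claw":0.2,"slide":[0,0,0.7],"spin":0},{"claw":0.2,"slide":[0,0,1.2],"spin":0},{"claw":0.2,"slide":[0,0,1.2],"spin":0}]' 30
python3 lean.py pics/l8 300 190 400 310 .1315 0 3
```

```text
time: 24.0
tcp_pos: [0.5263, -0.0604, 0.096]
eef_rot: [0.798, -0.603, -0.002, 0.0]
wrist_force: [-2.0, 1.4, 6.0]
finger_gap: 0.0337
```

View pics/l8.png

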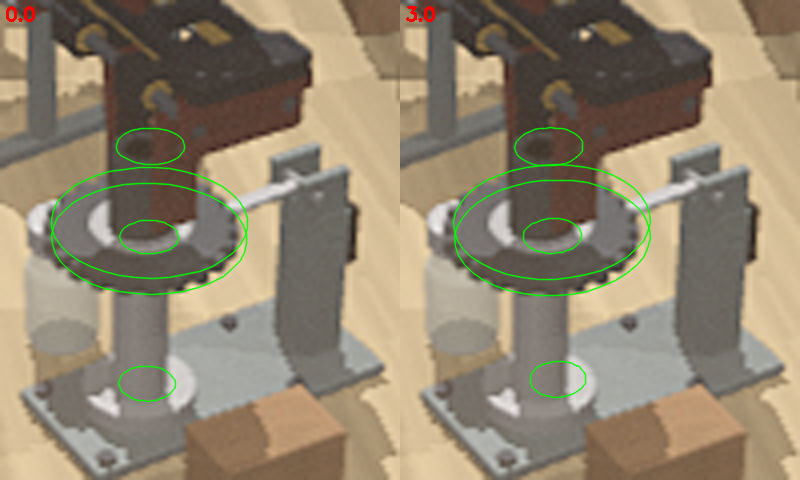

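The foot contacts the pad at TCP z 0.096, as predicted, and the lever is pressed. I'll relax the grip to 5 N with light pressure so the flat foot seats, then open slowly.

```bash
python3 -m crank '[{"claw":0.2,"slide":[0,0,0.5],"spin":0},{"claw":0.2,"slide":[0,0,0.5],"spin":0},{"claw":0.2,"slide":[0,0,0.7],"spin":0},{"claw":0.2,"slide":[0,0,0.7],"spin":0}]' 5
python3 -m crank '[{"claw":0.2,"slide":[0,0,-0.3],"spin":0},{"claw":0.2,"slide":[0,0,-0.3],"spin":0},{"claw":0.2,"slide":[0,0,-0.3],"spin":0}]' 3
python3 lean.py pics/l9 300 190 400 310 .1315 0 3
```

```text
time: 24.45
tcp_pos: [0.5271, -0.0603, 0.0959]
eef_rot: [0.798, -0.603, -0.001, -0.0]
wrist_force: [0.0, 1.7, 5.1]
finger_gap: 0.034
time: 24.75
tcp_pos: [0.527, -0.0603, 0.0961]
eef_rot: [0.798, -0.603, -0.001, -0.0]
wrist_force: [0.3, 1.3, -1.7]
finger_gap: 0.034
```

View pics/l9.png

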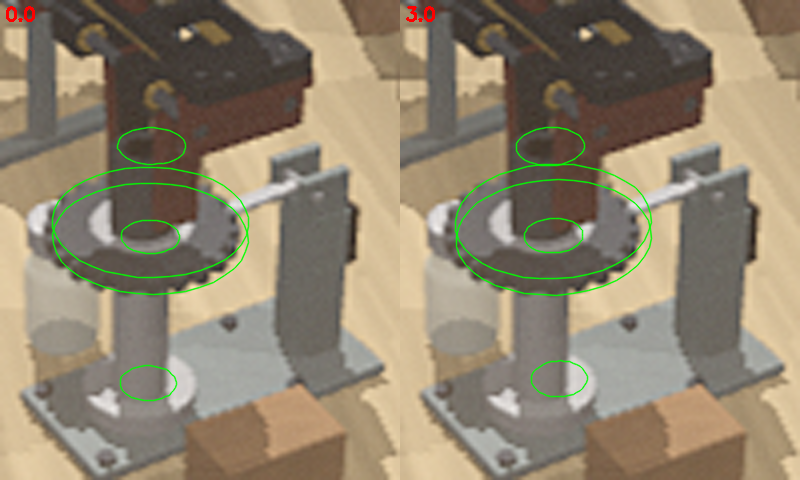

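```bash
python3 -m crank '[{"claw":0.37,"slide":[0,0,0],"spin":0},{"claw":0.38,"slide":[0,0,0],"spin":0},{"claw":0.39,"slide":[0,0,0],"spin":0},{"claw":0.4,"slide":[0,0,0],"spin":0},{"claw":0.41,"slide":[0,0,0],"spin":0}]' 3
python3 -m crank '[{"claw":0.42,"slide":[0,0,0],"spin":0},{"claw":0.44,"slide":[0,0,0],"spin":0},{"claw":0.46,"slide":[0,0,0],"spin":0},{"claw":0.5,"slide":[0,0,0],"spin":0},{"claw":0.55,"slide":[0,0,0],"spin":0}]' 3
python3 lean.py pics/l10 300 190 400 310 .1315 0 3
```

```text
time: 25.3
tcp_pos: [0.5271, -0.0604, 0.0962]
eef_rot: [0.798, -0.603, -0.001, -0.0]
wrist_force: [-0.2, 0.7, 0.7]
finger_gap: 0.036
time: 25.8
tcp_pos: [0.5271, -0.0604, 0.0962]
eef_rot: [0.798, -0.603, -0.001, -0.0]
wrist_force: [0.0, 0.9, -0.0]
finger_gap: 0.047
```

View pics/l10.png

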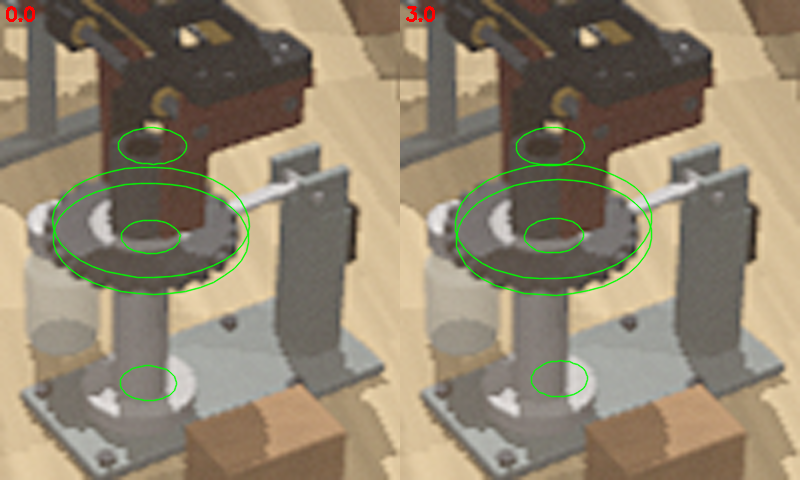

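It stands free at gap 47 mm. Opening a little more, then straight up.

```bash
python3 -m crank '[{"claw":0.65,"slide":[0,0,0],"spin":0},{"claw":0.65,"slide":[0,0,0],"spin":0},{"claw":0.65,"slide":[0,0,-5],"spin":0},{"claw":0.65,"slide":[0,0,-15],"spin":0},{"claw":0.65,"slide":[0,0,-30],"spin":0}]' 3
python3 -m crank '[{"claw":0.65,"slide":[0,0,-20],"spin":0},{"claw":0.65,"slide":[0,0,-50],"spin":0},{"claw":0.65,"slide":[0,0,-80],"spin":0},{"claw":0.65,"slide":[0,0,-110],"spin":0},{"claw":0.65,"slide":[0,0,-110],"spin":0}]' 3
python3 to.py 0.40 -0.25 0.30 -74
python3 - <<'E'
from h import *
crop('side',300,190,420,310,5,'pics/s30.png')
E
```

```text
time: 26.35
tcp_pos: [0.5268, -0.0607, 0.1269]
eef_rot: [0.798, -0.603, -0.001, -0.0]
wrist_force: [-0.4, 0.2, 0.0]
finger_gap: 0.0572
time: 26.85
tcp_pos: [0.5293, -0.0619, 0.2415]
eef_rot: [0.797, -0.603, 0.001, -0.002]
wrist_force: [0.0, -0.6, -0.0]
finger_gap: 0.0569
t 26.85 tcp [ 0.5293 -0.0619  0.2415] yaw -74.24 tilt(z axis) [ 0.0044  0.0026 -1.    ] gap 0.0569 F [ 0.  -0.6 -0. ] q7 [-0.82  0.31  1.08  1.79 -0.3   1.21 -0.95]
slide [145.9 175.5  -5.8] spin -0.004
```

View pics/s30.png

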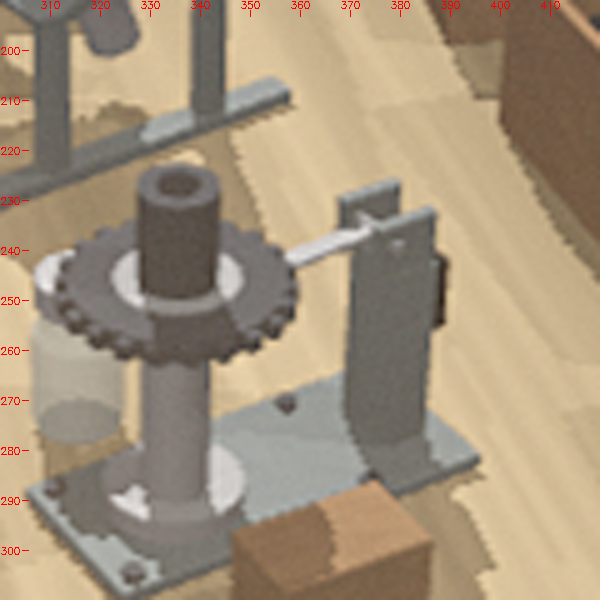

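The sprocket stands on the pad and holds the lever. I'll move the arm aside and check from both views.

```bash
python3 to.py 0.5 0.2 0.32 -74
python3 -m crank '[{"claw":0.65,"slide":[-260,-40,-25],"spin":0},{"claw":0.65,"slide":[-260,-40,-25],"spin":0},{"claw":0.65,"slide":[-260,-40,-25],"spin":0},{"claw":0.65,"slide":[-260,-40,-25],"spin":0},{"claw":0.65,"slide":[-260,-40,-25],"spin":0}]'
python3 - <<'E'
from h import *
for n in('side','top'):
    im=robot.grab_frame(n)[:,:,::-1];cv2.imwrite(f'pics/{n}31.png',im)
pad=np.array([.5229,-.0604,.02]);z=np.array([0,0,1.]);out=[]
for n,(x0,y0,x1,y1),k in(('side',(290,190,370,310),5),('top',(300,180,380,260),5)):
    im=cv2.imread(f'pics/{n}31.png');c=cv2.resize(np.ascontiguousarray(im[y0:y1,x0:x1]),None,fx=k,fy=k,interpolation=cv2.INTER_CUBIC)
    for s,r in((0,.03),(0,.015),(.105,.05),(.15,.017)): draw(c,circ(n,pad+s*z,z,r),x0,y0,k,(0,255,0))
    out.append(cv2.copyMakeBorder(c,0,600-c.shape[0],0,0,cv2.BORDER_CONSTANT))
cv2.imwrite('pics/f31.png',np.hstack(out))
E
```

```text
t 26.9 tcp [ 0.5283 -0.0612  0.2395] yaw -74.2 tilt(z axis) [ 0.002   0.0029 -1.    ] gap 0.0573 F [-0.1 -0.2 -0.4] q7 [-0.82  0.31  1.08  1.79 -0.3   1.21 -0.95]
slide [-259.1  -43.9  -26.1] spin -0.004
time: 27.4
tcp_pos: [0.4965, 0.1878, 0.2637]
eef_rot: [0.798, -0.603, -0.0, -0.002]
wrist_force: [1.0, 0.2, -0.4]
finger_gap: 0.0572
```

View pics/f31.png

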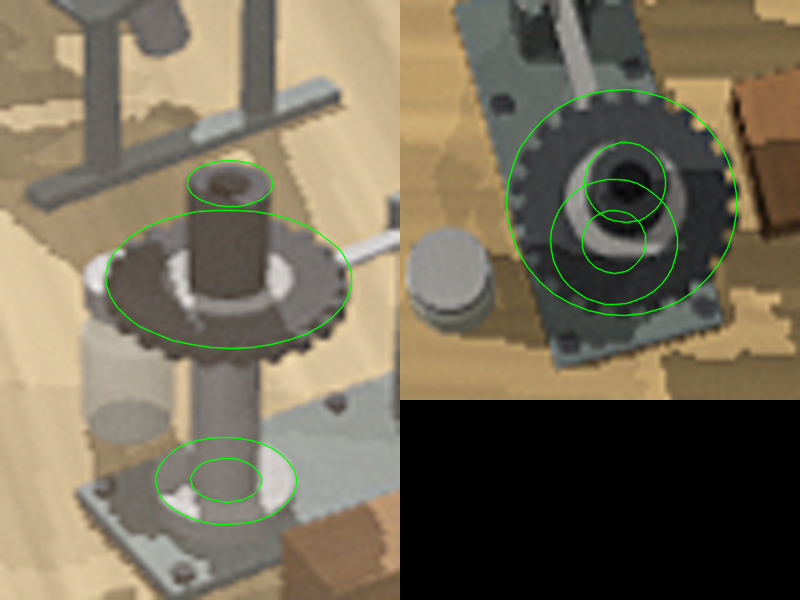

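View pics/top31.png

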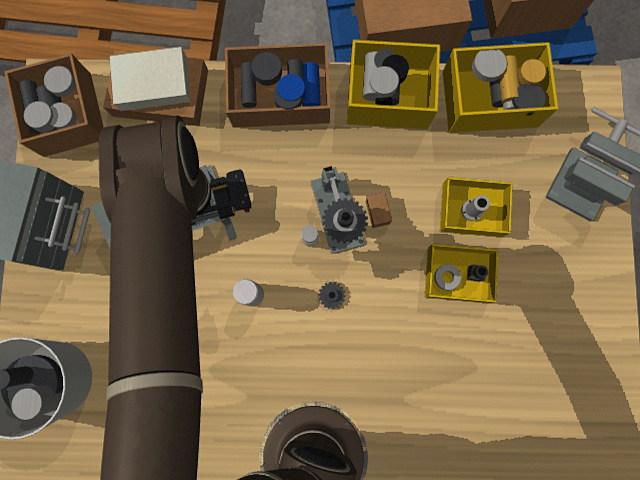

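View pics/side31.png

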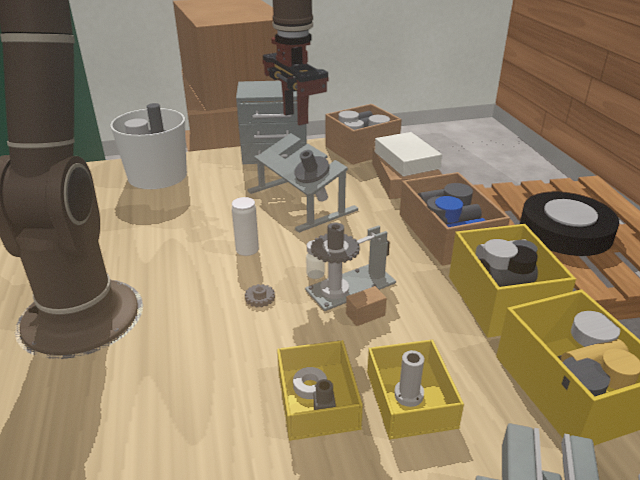

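Both views show the shaft matching the upright model on the pad centre to within about 1–2 mm, with the bystanders in place. I'll wait half a second, check nothing moves, then hand in.

```bash
python3 -m crank '[{"claw":0.65,"slide":[0,0,0],"spin":0},{"claw":0.65,"slide":[0,0,0],"spin":0},{"claw":0.65,"slide":[0,0,0],"spin":0},{"claw":0.65,"slide":[0,0,0],"spin":0},{"claw":0.65,"slide":[0,0,0],"spin":0}]'
python3 - <<'E'
from h import *
for n,(x0,y0,x1,y1) in(('side',(300,215,400,310)),('top',(300,160,400,260))):
    a=cv2.imread(f'pics/{n}31.png')[y0:y1,x0:x1].astype(int);b=robot.grab_frame(n)[:,:,::-1][y0:y1,x0:x1].astype(int)
    print(n,'mean diff',np.abs(a-b).mean().round(2),'max',np.abs(a-b).max())
print(robot.get_state()['wrist_force'],robot.get_state()['time'])
print(robot.hand_in())
E
```

```text
time: 28.0
tcp_pos: [0.4959, 0.193, 0.2631]
eef_rot: [0.8, -0.6, -0.001, -0.002]
wrist_force: [0.4, 1.3, 0.3]
finger_gap: 0.0571
side mean diff 1.83 max 64
top mean diff 1.88 max 84
[ 0.75220911 -0.0882936  -0.2701108 ] 28.1
the job is handed in; nothing more can be done
None
```

The job is done and handed in at 28.1 s of the 69 s allowed. The hub stands in the bin that was empty, and the sprocket shaft stands by itself on the pad with its disc over the pressed-down lever.

**How the shaft was placed:** the tool can't tilt, so I drew the shaft out along its 20° axis still leaning. I brought it upright on open table by loosening the grip and sweeping the tool over the foot. I then regripped it, lowered it until it touched the pad (contact at the predicted height) and opened the fingers slowly.

**Last checks:**
- **Position:** in both views the shaft matches an upright model on the pad centre to within about 1–2 mm.
- **Bystanders:** the pulley shaft and the other objects look to be in their original places.
- **Hub:** it stands in the bin, let go.
- **Robot:** the arm was clear of everything, with wrist force about 0.

**What disagreed or was not certain:**
- The real finger tips sat about 36 mm higher than the reported TCP. My first close on the hub therefore shut just above it, without touching anything, and I corrected for the offset from the images.
- The sprocket's hub top measured about 5 mm lower than the rack geometry predicted, which did not affect the grasp.
- The lever angle was judged only by eye and from the geometry, since no joint reading is available.
- The last picture comparison for stillness had a low mean difference (under 2 grey levels). It also had single-pixel peaks of 64 and 84, which I took for noise or shadow and did not look into.

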